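Reload the plotter's ink bay and hold its panel shut

ROBOT

A 6-joint arm with a two-finger parallel gripper is mounted at the origin on the work surface. World frame = base frame: x ahead of the robot, y to its left, z up, the work surface at z = 0. Lengths are in m, angles in rad, forces in N, time in s.
With the tool pointing down it reaches from about 0.375 to 0.975 m from the base axis. Payload 3.8 kg.
Tool frame: the origin (TCP) lies at the very end of the fingers, on their centre line; the grasp point (between the pads) lies 19 mm behind it (bot.tcp_to_grasp is the z of the grasp point in the tool frame, in m); z points along the fingers, y is the direction in which the jaws open and shut (so a half turn about z gives the same grasp; the last joint's range is limited). The gripper opens to 85 mm and grips with 20 to 120 N. Pads are 22 mm wide; open, the fingers measure 114 mm over their backs; the gripper's body (76 mm by 85 mm) begins 54 mm behind the grasp point. The pads swing forward as they close: fully open they stand 13 mm farther back than shut.
Start: joints at [-1.342, 0.264, 1.604, -0, 1.274, -0.037], TCP at [0.177, -0.651, 0.211] pointing down, gripper open.
Joint ranges: [-2.63, 2.63], [-0.94, 2.18], [0.31, 2.57], [-1.31, 4.45], [0, 2.66], [-2.55, 2.55]. Speed limits (rad/s): [2.57, 2.57, 3.14, 3.14, 3.14, 3.14].

INTERFACE

Orientations are given as a rotation vector (axis times angle).
In Python, from workcell import status, vision, job, bot gives the robot as it stands.
- The arm moves only by the tool apply_moves, never from a script. Its argument "deltas" is a list of rows, each a list of 7 numbers: the shift along the tool's x, y, z in m, then the turn, a rotation vector about the tool's x, y, z in rad, then the closure, from 0 (fully open) to 1 (shut). In form: [[x, y, z, rx, ry, rz, jaw], ...]. A call has 1 to 8 rows; each row is the pose to reach, as a shift and turn from the pose commanded when the call began, along the tool's axes at that moment; what a row does not reach only later rows make up. A row lasts 1/12 s, in which the tool goes at most 41.7 mm and 7.16 degrees, less where a joint would pass 70% of its speed; a pose out of reach is approached as far as the arm can. A call with a gripper value outside its range is refused whole. The fingers move at their own pace and stop on an object; "squeeze" is the grip in N (left out, the last holds). Time passes only in rows, so rows that repeat a pose let the fingers close. It gives the time, the measured TCP pose, the force and the opening at its end, in the units of the state.
- status.read_state(): the state, without advancing time (a new reading comes with each control period).
- vision.read_camera(name): name is "scene" or "side" or "wrist"; returns the picture (400x640x3 uint8, red, green, blue); there is no depth.
- vision.get_calibration(name): a dict with "fov_y" (degrees; the focal length in pixels is half the picture's height over the tangent of half this angle, whatever the lens; pixels are square), "cx", "cy" (the principal point, pixels), "R" (3x3) and "t" (3): a world point X has camera coordinates R X + t; the wrist camera has in their place "tool_from_camera" (4x4, takes a point from camera to tool coordinates, whose origin is the TCP and whose axes are the flange's). Camera axes: x right, y down, z forward; pixel columns grow to the right and rows downward; lengths in m; the calibration is good to about 2 mm. A picture is of the moment at which its call begins: read the wrist's pose just before it. get_calibration takes no time and is no camera call.
- job.finish_job(): hands the job in, once; it reports no verdict.
The state is a dict: "time": time; "q": joint angles; "joint_vel": joint speeds; "joint_torque": joint torques, N m; "tool_pos": TCP position; "tcp_rot": TCP orientation; "wrist_force": force on the tool from outside, world axes, zero at the start; "torque": the same for the moment, N m; "width": opening from 0.0 (shut) to 1.0 (fully open).
Only numpy, scipy, OpenCV 4.12 (cv2) and the standard library are available. Lean on these libraries where they do the work, as an engineer would, in place of code of your own. Each camera call takes 0.05 s, during which the arm holds its last target. There are 200 camera calls.

TASK

Stand the two ink bottles upright in the white ink bay, one in each cell, then lay the blue panel into the bay's rim over them. With the panel resting on its springy seal, turn the quarter-turn fastener clockwise until its yellow slot lines up with the orange marks on the panel, and only then push the panel down until its top is flush with the rim. Finish while still holding the panel pressed home, slot aligned, and leave the tape, glue bottle and squeegee where they are.

Things in the scene. Friction and masses are not known exactly. Their poses are not given: they have to be found in the camera images.
- bay: White open-topped box with a blue line round it, fixed: 200 (its x) x 116 (its y) x 107 mm high. Origin: centre of underside. Floor 5 mm thick. Two cells along its x, each 80 x 80 mm inside, grey divider between them 4 mm thick, top at 50 mm. Rigid ledge round the opening at 95 mm; outside it a rim 5 mm thick rises to 107 mm, leaving a 190 x 106 mm recess for the panel (3 mm play each side).
- cell_a (a point): Centre of the floor of the cell at the bay's -x end, 42 mm from the bay's centre, 5 mm above the table.
- cell_b (a point): Centre of the floor of the cell at the bay's +x end, 42 mm from the bay's centre, 5 mm above the table.
- seat (a point): Centre of the opening at ledge height, 95 mm above the table. The panel's underside is here when pressed home (top flush with the rim), 6 mm higher when it rests on the seal.
- seal (a joint): Black springy seal on the ledge, a slide in m: 0 up (its top 6 mm above the ledge), -0.006 squeezed down level with the ledge. It carries the loose panel's weight without giving; about 9 N of push on the panel squeezes it fully, then the ledge stops the panel rigidly.
- panel: Loose blue panel, 184 (its x) x 100 (its y) x 12 mm, about 0.26 kg with its fastener, flat on the table, right way up. Origin: centre of underside. Two orange marks lie on its top along its x, either side of the fastener. It fits the bay with its x along the bay's x, either way round.
- fastener (a joint): Angle of the quarter-turn fastener at the centre of the panel's top, rad. 0: slot in line with the orange marks. Starts 0.9 to 1.4 rad short of that (negative); clockwise from above increases it. It does not stop at 0: stops are at 0.6 and -1.75. Stays where left (friction about 0.07 N m).
- slot (a point): Grip point on the fastener's axis, 39 mm above the panel's underside; its x runs along slot and wing. Grey disc 52 mm across, 6 mm high, on it a black upright wing 46 mm long, 14 mm wide, top 48 mm above the panel's underside. The yellow slot runs along the wing's top. The panel can be carried level by the wing without the fastener turning.
- bottle_a: Blue ink bottle, rigid, closed, 88 mm tall, 0.13 kg: body 54 mm across up to 45 mm, then a cone to a black cylindrical cap 24 mm across from 56 to 88 mm. Origin: centre of its underside. Either bottle may go in either cell.
- bottle_b: Red ink bottle, same shape and size as the blue one.
- tape: Bystander: yellow tape roll lying flat, 100 mm across, 25 mm high; origin: centre of its underside.
- glue: Bystander: white glue bottle with red cap, 50 mm across, 130 mm tall; origin: centre of its underside.
- squeegee: Bystander: green squeegee lying flat, 100 x 70 x 12 mm; origin: centre of its underside.
Things that resemble listed ones, but are neither listed nor needed, are in the scene too. Several things look just like the bottle_a: the one meant starts farthest from the robot's base. Several things look just like the bottle_b: the one meant starts farthest to the robot's left.

How it is judged:
On the way, in this order (a step that is already met when the one before it is completed fails the run):
1. one bottle stands upright in each cell, let go ((((horizontal distance between bottle_a and cell_a below 0.021 m and z of bottle_a in the frame of bay between 0 and 0.012 m and angle between bottle_a's own z axis and vertical below 0.12 rad) and (horizontal distance between bottle_b and cell_b below 0.021 m and z of bottle_b in the frame of bay between 0 and 0.012 m and angle between bottle_b's own z axis and vertical below 0.12 rad)) or ((horizontal distance between bottle_a and cell_b below 0.021 m and z of bottle_a in the frame of bay between 0 and 0.012 m and angle between bottle_a's own z axis and vertical below 0.12 rad) and (horizontal distance between bottle_b and cell_a below 0.021 m and z of bottle_b in the frame of bay between 0 and 0.012 m and angle between bottle_b's own z axis and vertical below 0.12 rad))) and contact force between the fingers and bottle_a below 0.3 N and contact force between the fingers and bottle_b below 0.3 N), for 0.2 s.
2. the panel lies in the rim on the seal ((((horizontal distance between bottle_a and cell_a below 0.021 m and z of bottle_a in the frame of bay between 0 and 0.012 m and angle between bottle_a's own z axis and vertical below 0.12 rad) and (horizontal distance between bottle_b and cell_b below 0.021 m and z of bottle_b in the frame of bay between 0 and 0.012 m and angle between bottle_b's own z axis and vertical below 0.12 rad)) or ((horizontal distance between bottle_a and cell_b below 0.021 m and z of bottle_a in the frame of bay between 0 and 0.012 m and angle between bottle_a's own z axis and vertical below 0.12 rad) and (horizontal distance between bottle_b and cell_a below 0.021 m and z of bottle_b in the frame of bay between 0 and 0.012 m and angle between bottle_b's own z axis and vertical below 0.12 rad))) and horizontal distance between panel and seat below 0.007 m and angle between the x axis of panel and the x axis of bay, either way round below 0.08 rad and angle between panel's own z axis and vertical below 0.04 rad and z of panel in the frame of seat between -0.003 and 0.0085 m), for 0.2 s.
3. the fastener's slot is turned into line with the marks, the panel lying in the rim (horizontal distance between panel and seat below 0.007 m and angle between the x axis of panel and the x axis of bay, either way round below 0.08 rad and angle between panel's own z axis and vertical below 0.04 rad and z of panel in the frame of seat between -0.003 and 0.0085 m and value of joint fastener between -0.12 and 0.12 rad), for 0.2 s.
4. the panel is pressed home flush, slot aligned (horizontal distance between panel and seat below 0.007 m and angle between the x axis of panel and the x axis of bay, either way round below 0.08 rad and angle between panel's own z axis and vertical below 0.04 rad and z of panel in the frame of seat between -0.003 and 0.002 m and contact force between panel and bay above 6 N and contact force between any of the fingers, the arm and panel above 3 N and value of joint fastener between -0.12 and 0.12 rad), for 0.3 s.
At the end, for the whole second after the job is handed in: Bottles upright (0.12 rad), one per cell, not touched; panel in the rim (7 mm, 0.08 rad), its underside within 2 mm of the ledge, bearing on the bay with over 6 N; slot within 0.12 rad of the marks; the robot still pressing the panel with over 3 N (all of step 1 and all of step 4); the arm keeps its last pose, push and grip.
It fails at once if a bystander (tape, glue bottle, squeegee) was moved more than 30 mm (distance of any of tape, glue, squeegee from where it was at the start of the episode above 0.03 m).
It also fails if it takes over 67 s, if anything falls off the work surface, if the arm or the gripper's body presses on something with over 40 N, if the wrist force passes 120 N, or if a joint passes its speed limit or range.

## Working session

There is one attempt and no reset: what is moved stays moved. The work goes in short steps, Python scripts to look and compute and a tool call to move; the robot and the scene stay as the last step left them, time stands still between calls to the robot, and variables do not carry over. Pictures are saved under pics/ and viewed, about 8 in all and at most 12, crops included, and the job is handed in when it is done.

Besides the shell and the picture viewer there is one more tool, called after "Call:" as name([rows], argument=value, ...), one row to a line, values as JSON. apply_moves: Moves the arm, as the interface text tells. Its arguments: {"type":"object","properties":{"deltas":{"type":"array","items":{"type":"array","items":{"type":"number"}}},"squeeze":{"type":"number"}},"required":["deltas"]}

```bash
mkdir -p pics; ls
cat > h.py <<'E'
import numpy as np, cv2
from workcell import status, vision, job, bot
from scipy.spatial.transform import Rotation as Ro
def cam(n):
    c=vision.get_calibration(n); f=200/np.tan(np.radians(c["fov_y"])/2)
    if n=="wrist":
        s=status.read_state(); T=np.eye(4);T[:3,:3]=Ro.from_rotvec(s["tcp_rot"]).as_matrix();T[:3,3]=s["tool_pos"]
        M=T@np.array(c["tool_from_camera"]); R=M[:3,:3].T; t=-R@M[:3,3]
    else: R=np.array(c["R"]);t=np.array(c["t"])
    return f,c["cx"],c["cy"],R,t
def ray(C,u,v,z):
    f,cx,cy,R,t=C; o=-R.T@t; d=R.T@np.array([(u-cx)/f,(v-cy)/f,1]); return o+d*(z-o[2])/d[2]
def proj(C,X):
    f,cx,cy,R,t=C; p=R@np.array(X)+t; return np.array([cx+f*p[0]/p[2],cy+f*p[1]/p[2]])
def snap(n,name):
    C=cam(n); im=vision.read_camera(n); cv2.imwrite(f"pics/{name}.png",im[:,:,::-1]); return C,im
E
python3 - <<'E'
from h import *
a=[]
for n in ("scene","side"):
    C,im=snap(n,n+"0"); a.append(im); print(n,C[0],C[1:3],-C[3].T@C[4])
print(vision.get_calibration("wrist"),{k:v for k,v in vision.get_calibration("scene").items() if k not in("R","t")})
print(status.read_state()["tcp_rot"],bot.tcp_to_grasp)
E
```

```text
pics
scene 501.9367100158911 (307.7228130725735, 196.24048419682896) [ 1.40026583 -0.14406075  0.99596731]
side 493.8502151506917 (322.987828443329, 197.53035406036125) [0.32186917 1.01690471 0.87223574]
{'fov_y': 70.852070209083, 'cx': 316.45424419784246, 'cy': 198.7023265966925, 'tool_from_camera': array([[-6.13246182e-04, -9.62843124e-01, -2.70060627e-01,
         6.95052206e-02],
       [ 9.99999789e-01, -6.48945832e-04,  4.29051057e-05,
         8.93763217e-04],
       [-2.16565604e-04, -2.70060544e-01,  9.62843318e-01,
        -1.62730184e-01],
       [ 0.00000000e+00,  0.00000000e+00,  0.00000000e+00,
         1.00000000e+00]])} {'fov_y': 43.45027283826274, 'cx': 307.7228130725735, 'cy': 196.24048419682896}
[-3.11186754e+00 -4.16044446e-01  3.30575783e-04] -0.0187
```

View pics/scene0.png

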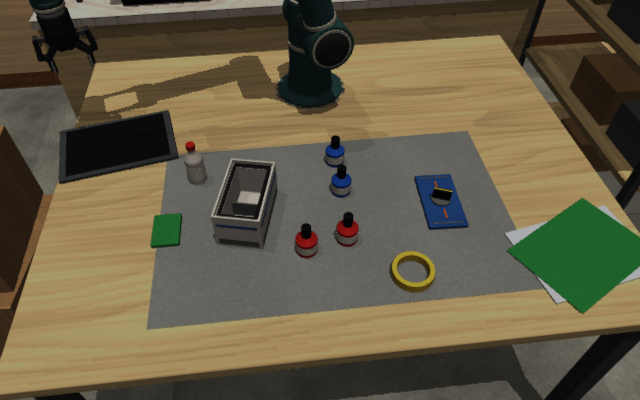

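View pics/side0.png

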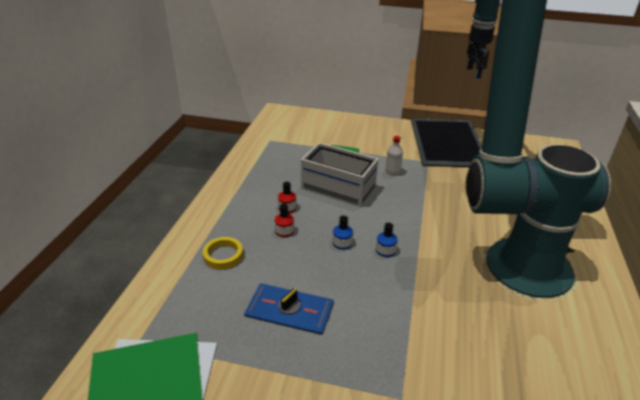

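The scene view shows the bay near (246,203), blue bottles at (335,150) and (341,182), red bottles at (306,240) and (347,230), and the panel at (441,201). The side view agrees: red bottle_b is at (284,222) and blue bottle_a is at (343,235).

Run:
```python
from h import *
S=cam("scene");D=cam("side")
for n,s,d,z in [("blueA",(341,170),(343.5,219),.088),("blueX",(335.5,139),(388.5,227),.088),("redB",(348,217),(284,208),.088),("redX",(306,228),(287,185),.088),
 ("panel c",(441,203),(289,308),.012),("glue",(190,146),(396.5,138),.13),("tape",(413,271),(223,252),.012),("squeegee",(167,230),None,.012),
 ("wing end1",(433,190),(284,305),.048),("wing2",(452,192),(296,292),.048)]:
    print(n,ray(S,*s,z)[:2].round(3), ray(D,*d,z)[:2].round(3) if d else "")
print("bay S",[ray(S,u,v,.107)[:2].round(3) for u,v in [(231,160),(275,163),(268,231),(216,225)]])
print("bay D",[ray(D,u,v,.107)[:2].round(3) for u,v in [(303,158),(331,146),(378,158),(366,174)]])
print("panel S",[ray(S,u,v,.012)[:2].round(3) for u,v in [(415,176),(450,175),(467,226),(427,227)]])
print("panel D",[ray(D,u,v,.012)[:2].round(3) for u,v in [(257,286),(334,298),(323,331),(246,317)]])
a=cv2.imread("pics/scene0.png")[130:270,190:490];b=cv2.imread("pics/side0.png")[130:340,210:420]
c=np.zeros((600,800,3),np.uint8);a=cv2.resize(a,None,fx=2.6,fy=2.6,interpolation=2);c[:a.shape[0],:a.shape[1]]=a
cv2.imwrite("pics/z.png",a)
```

```text
blueA [0.489 0.027] [0.476 0.037]
blueX [0.367 0.031] [0.361 0.041]
redB [0.647 0.02 ] [0.637 0.031]
redX [ 0.669 -0.082] [ 0.659 -0.073]
panel c [0.566 0.282] [0.549 0.292]
glue [ 0.396 -0.355] [ 0.387 -0.347]
tape [0.765 0.157] [0.764 0.154]
squeegee [ 0.573 -0.426] 
wing end1 [0.55  0.259] [0.552 0.316]
wing2 [0.563 0.305] [0.537 0.273]
bay S [array([ 0.437, -0.253]), array([ 0.462, -0.14 ]), array([ 0.683, -0.17 ]), array([ 0.651, -0.288])]
bay D [array([ 0.645, -0.194]), array([ 0.58 , -0.285]), array([ 0.429, -0.252]), array([ 0.45 , -0.156])]
panel S [array([0.461, 0.24 ]), array([0.468, 0.336]), array([0.649, 0.325]), array([0.64 , 0.225])]
panel D [array([0.641, 0.245]), array([0.456, 0.237]), array([0.46 , 0.336]), array([0.634, 0.34 ])]
```

View pics/z.png

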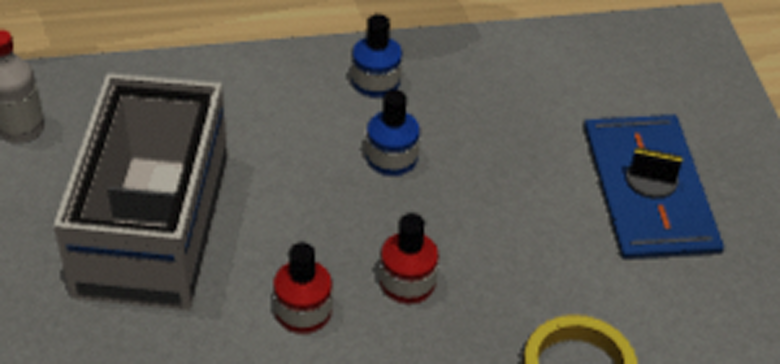

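The zoom confirms that blueX at (377,55) is nearer the base than bottle_a at (393,135). redB is at (410,260), and the wing lies roughly across the panel. I'll go above bottle_a.

```bash
cat >> h.py <<'E'
def go(x,y,z,psi):
    s=status.read_state(); R=Ro.from_rotvec(s["tcp_rot"]); p=np.radians(psi)
    G=Ro.from_matrix(np.array([[np.cos(p),np.sin(p),0],[np.sin(p),-np.cos(p),0],[0,0,-1]]))
    d=R.inv().apply(np.array([x,y,z])-s["tool_pos"]); r=(R.inv()*G).as_rotvec()
    print("t",round(s["time"],2),"pos",np.round(s["tool_pos"],4),"delta",d.round(4),r.round(4),"w",round(float(s["width"]),3),"F",np.round(s["wrist_force"],1))
E
python3 -c "
from h import *
go(.483,.031,.211,-9)"
```

```text
t 0.1 pos [ 0.1771 -0.6506  0.2099] delta [ 4.742e-01 -5.773e-01  1.000e-04] [-2.000e-03  4.000e-04  4.229e-01] w 1.002 F [-0.8 -0.1  0.1]
```

Call:
apply_moves([
  [0.475,-0.578,0,0,0,0.42,0],
  [0.475,-0.578,0,0,0,0.42,0],
  [0.475,-0.578,0,0,0,0.42,0],
  [0.475,-0.578,0,0,0,0.42,0],
  [0.475,-0.578,0,0,0,0.42,0],
  [0.475,-0.578,0,0,0,0.42,0],
  [0.475,-0.578,0,0,0,0.42,0],
  [0.475,-0.578,0,0,0,0.42,0],
])

```text
time: 0.77
tool_pos: [0.3139, -0.345, 0.2106]
tcp_rot: [-3.132, 0.243, 0.0]
wrist_force: [1.0, 0.1, -0.2]
width: 1.002
```

```bash
python3 -c "
from h import *
go(.483,.031,.211,-9)"
```

```text
t 0.77 pos [ 0.3139 -0.345   0.2106] delta [ 1.090e-01 -3.976e-01 -2.000e-04] [-0.0006  0.0003  0.0022] w 1.002 F [ 1.   0.1 -0.2]
```

Call:
apply_moves([
  [0.109,-0.398,0,0,0,0,0],
  [0.109,-0.398,0,0,0,0,0],
  [0.109,-0.398,0,0,0,0,0],
  [0.109,-0.398,0,0,0,0,0],
  [0.109,-0.398,0,0,0,0,0],
  [0.109,-0.398,0,0,0,0,0],
  [0.109,-0.398,0,0,0,0,0],
  [0.109,-0.398,0,0,0,0,0],
])

```text
time: 1.43
tool_pos: [0.4503, -0.0409, 0.2109]
tcp_rot: [3.132, -0.242, 0.0]
wrist_force: [-0.1, -0.7, -0.1]
width: 1.002
```

Call:
apply_moves([
  [0.0,-0.05,0,0,0,0,0],
  [0.0,-0.05,0,0,0,0,0.35],
  [0.0,-0.05,0,0,0,0,0.35],
])

```text
time: 1.68
tool_pos: [0.4578, 0.009, 0.2106]
tcp_rot: [-3.132, 0.234, 0.002]
wrist_force: [-0.9, 0.1, -1.2]
width: 0.752
```

```bash
python3 -c "
from h import *
C,im=snap('wrist','w1')
go(.483,.031,.211,-9)
print(proj(C,[.483,.031,.088]),C)"
```

```text
t 1.73 pos [0.4575 0.0072 0.2106] delta [ 0.0216 -0.0273 -0.0004] [0.0008 0.0011 0.0065] w 0.661 F [-0.3 -1.3 -0. ]
[291.14805688 168.55078849] (np.float64(281.15668807493097), 316.45424419784246, 198.7023265966925, array([[-1.49082537e-01, -9.88824524e-01, -6.76892766e-04],
       [-9.51824797e-01,  1.43318611e-01,  2.71089160e-01],
       [-2.67962598e-01,  4.10589429e-02, -9.62554003e-01]]), array([0.07682317, 0.4005774 , 0.50057658]))
```

View pics/w1.png

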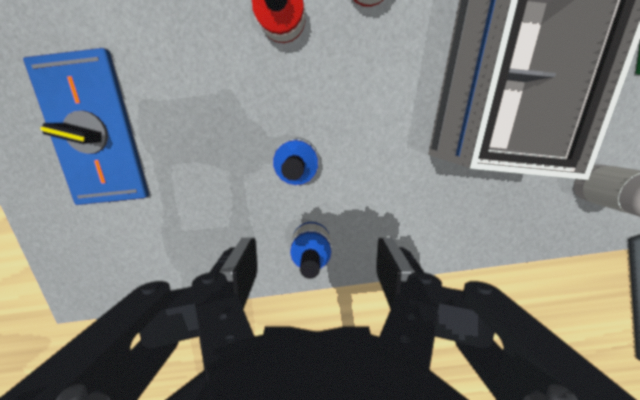

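Wrist view: bottle_a's cap top is at about (293,167) and the other blue cap at (310,263). The panel corners are at (25,58), (107,49), (147,196) and (76,205). The slot runs (41,128) to (84,139), and the bay's near rim edge runs (471,167) to (588,179).

```bash
python3 -c "
from h import *
s=status.read_state();c=vision.get_calibration('wrist');
C=(281.15668807493097, 316.45424419784246, 198.7023265966925, np.array([[-1.49082537e-01, -9.88824524e-01, -6.76892766e-04],[-9.51824797e-01,1.43318611e-01,2.71089160e-01],[-2.67962598e-01,4.10589429e-02,-9.62554003e-01]]), np.array([0.07682317, 0.4005774 , 0.50057658]))
print('cap',ray(C,293,166,.088))
P=np.array([ray(C,u,v,.012)[:2] for u,v in [(25,58),(107,49),(147,196),(76,205)]]);print(P,P.mean(0),[np.linalg.norm(P[i]-P[i-1]) for i in range(4)])
W=np.array([ray(C,u,v,.048)[:2] for u,v in [(41,128),(84,139)]]);print('wing',W,W.mean(0))
B=np.array([ray(C,u,v,.107)[:2] for u,v in [(471,167),(588,179),(505,0)]]);print('bay',B)
print('redB cap',ray(C,276,3,.088))
"
```

```text
cap [0.48530532 0.02867568 0.088     ]
[[0.64633552 0.3253407 ]
 [0.6411282  0.22704213]
 [0.46359354 0.23604712]
 [0.4657212  0.33436323]] [0.55419462 0.28069829] [np.float64(0.18083953958325744), np.float64(0.09843639507058938), np.float64(0.17776288973996876), np.float64(0.09833913279223483)]
wing [[0.56395918 0.30552195]
 [0.54518543 0.26222844]] [0.5545723  0.28387519]
bay [[ 0.46184673 -0.14101193]
 [ 0.43326564 -0.25251225]
 [ 0.5971539  -0.16882775]]
redB cap [0.62997042 0.01871444 0.088     ]
```

```bash
python3 -c "
from h import *
go(.486,.028,.058,-9)"
```

```text
t 1.73 pos [0.4575 0.0072 0.2106] delta [ 0.0252 -0.0249  0.1526] [0.0008 0.0011 0.0065] w 0.661 F [-0.3 -1.3 -0. ]
```

Call:
apply_moves([
  [0.025,-0.025,0.03,0,0,0.006,0.35],
  [0.025,-0.025,0.07,0,0,0.006,0.35],
  [0.025,-0.025,0.105,0,0,0.006,0.35],
  [0.025,-0.025,0.135,0,0,0.006,0.35],
  [0.025,-0.025,0.152,0,0,0.006,0.35],
  [0.025,-0.025,0.152,0,0,0.006,0.35],
])

```text
time: 2.23
tool_pos: [0.4815, 0.0252, 0.0541]
tcp_rot: [3.13, -0.255, -0.016]
wrist_force: [-0.9, -0.7, 0.1]
width: 0.647
```

```bash
python3 -c "
from h import *
go(.486,.028,.058,-9)"
```

```text
t 2.23 pos [0.4815 0.0252 0.0541] delta [ 0.004  -0.0035 -0.0039] [ 0.0022  0.0099 -0.0054] w 0.647 F [-0.9 -0.7  0.1]
```

Call:
apply_moves([
  [0.003,-0.003,-0.004,0.002,0.01,-0.005,0.35],
  [0.003,-0.003,-0.004,0.002,0.01,-0.005,0.35],
  [0.003,-0.003,-0.004,0.002,0.01,-0.005,0.9],
  [0.003,-0.003,-0.004,0.002,0.01,-0.005,0.9],
  [0.003,-0.003,-0.004,0.002,0.01,-0.005,0.9],
  [0.003,-0.003,-0.004,0.002,0.01,-0.005,0.9],
  [0.003,-0.003,-0.004,0.002,0.01,-0.005,0.9],
  [0.003,-0.003,-0.004,0.002,0.01,-0.005,0.9],
], squeeze=40)

```text
time: 2.9
tool_pos: [0.492, 0.0295, 0.0652]
tcp_rot: [-3.131, 0.243, -0.023]
wrist_force: [-0.1, -1.6, 7.3]
width: 0.215
```

```bash
python3 -c "
from h import *
go(.57,-.13,.26,-9)"
```

```text
t 2.9 pos [0.492  0.0295 0.0652] delta [ 0.1044  0.1451 -0.1936] [-0.002  -0.0143  0.0024] w 0.215 F [-0.1 -1.6  7.3]
```

Call:
apply_moves([
  [0,0,-0.015,0,0,0,0.9],
  [0,0,-0.04,0,0,0,0.9],
  [0,0,-0.06,0,0,0,0.9],
])

```text
time: 3.15
tool_pos: [0.4888, 0.0298, 0.1239]
tcp_rot: [-3.131, 0.243, -0.015]
wrist_force: [0.8, -0.4, 1.1]
width: 0.102
```

```bash
python3 -c "
from h import *
C,im=snap('wrist','w2')
go(.57,-.13,.26,-9)"
```

```text
t 3.2 pos [0.4923 0.0298 0.1287] delta [ 0.1036  0.1455 -0.13  ] [-0.0032 -0.0171  0.0022] w 0.097 F [1.4 0.9 2.7]
```

View pics/w2.png

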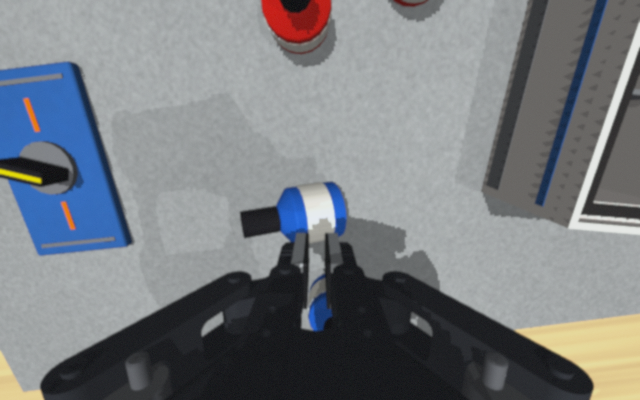

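The first close tipped bottle_a. It now lies with its body at about (320,212) and its cap at about (258,221), pointing to +y. I'll measure it and plan a lying grasp.

```bash
python3 -c "
from h import *
C,im=snap('wrist','w3'); go(.5,.03,.2,90)
S,i2=snap('scene','s3'); i3=snap('side','d3')[1]
hs=lambda i:cv2.cvtColor(i,cv2.COLOR_RGB2HSV)
def blobs(i,name,c):
    h=hs(i); m=((h[...,0]>105)&(h[...,0]<130)&(h[...,1]>150)&(h[...,2]>60)).astype(np.uint8)
    n,l,s,ce=cv2.connectedComponentsWithStats(m)
    for k in range(1,n):
        if s[k,4]>15: print(name,s[k],ce[k].round(1),ray(c,*ce[k],.03)[:2].round(3))
blobs(im,'w',C);blobs(i2,'s',S);blobs(i3,'d',cam('side'))
w=im[100:400,150:450]; a=i2[120:270,290:390]; b=i3[190:270,290:420]
c=np.zeros((600,800,3),np.uint8); c[:400,:400]=cv2.resize(w,(400,400)); c[:600,400:800]=cv2.resize(a,(400,600)); c[400:600,:325]=cv2.resize(b,(325,200))
cv2.imwrite('pics/m3.png',c[:,:,::-1])
"
```

```text
t 3.25 pos [0.4926 0.0298 0.1274] delta [ 0.0086 -0.0015 -0.0725] [ 0.013  -0.0161 -1.7256] w 0.102 F [ 0.6 -0.2  0.4]
w [ 533    0   68  207 1413] [566.8  98. ] [ 0.547 -0.202]
w [    0    69   134   187 13102] [ 64.3 161.6] [0.562 0.258]
w [ 300  188   27   55 1202] [313.4 214.4] [0.475 0.035]
w [262 190  17  51 394] [269.4 214.8] [0.482 0.078]
w [310 295  23  37 532] [319.8 314. ] [0.362 0.046]
s [326 147  12   9  43] [331.3 151.3] [0.352 0.022]
s [346 170   6  16  66] [348.4 177.3] [0.461 0.054]
s [359 173   5  16  40] [361.4 180.4] [0.477 0.087]
s [ 415  175   53   53 1406] [440.1 202.3] [0.579 0.273]
d [338 230  12   4  16] [343.  230.9] [0.479 0.015]
d [378 233  19  13 170] [386.9 240. ] [0.361 0.023]
d [332 242  18  10 140] [339.9 246.4] [0.475 0.078]
d [ 246  285   86   48 1864] [289.9 309.7] [0.541 0.311]
```

View pics/m3.png

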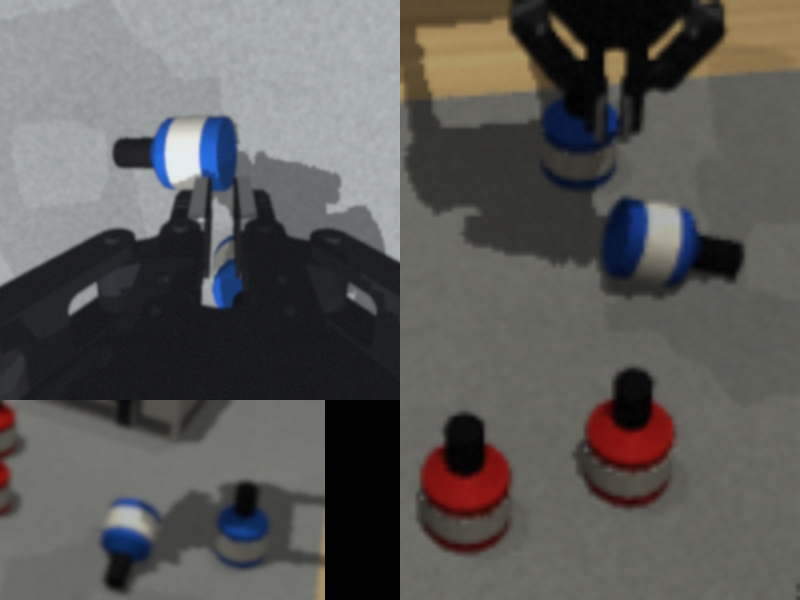

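In the crops, bottle_a lies on its side with its cap towards +y, the gripper is empty, and the other bottles are untouched. I'll rise, turn the jaws across it and re-measure.

Call:
apply_moves([
  [0,-0.02,-0.03,0,-0.016,-0.12,0.35],
  [0,-0.04,-0.06,0,-0.016,-0.24,0.35],
  [0,-0.05,-0.085,0,-0.016,-0.36,0.35],
  [0,-0.05,-0.085,0,-0.016,-0.48,0.35],
  [0,-0.05,-0.085,0,-0.016,-0.6,0.35],
  [0,-0.05,-0.085,0,-0.016,-0.72,0.35],
  [0,-0.05,-0.085,0,-0.016,-0.84,0.35],
  [0,-0.05,-0.085,0,-0.016,-0.96,0.35],
])

```text
time: 4.02
tool_pos: [0.495, 0.0791, 0.2063]
tcp_rot: [2.885, 1.239, -0.014]
wrist_force: [-0.6, -0.3, -0.0]
width: 0.649
```

Call:
apply_moves([
  [0,0,0,0,0,-0.12,0.35],
  [0,0,0,0,0,-0.24,0.35],
  [0,0,0,0,0,-0.36,0.35],
  [0,0,0,0,0,-0.48,0.35],
  [0,0,0,0,0,-0.6,0.35],
  [0,0,0,0,0,-0.72,0.35],
  [0,0,0,0,0,-0.76,0.35],
  [0,0,0,0,0,-0.76,0.35],
])

```text
time: 4.68
tool_pos: [0.495, 0.079, 0.2063]
tcp_rot: [-2.226, -2.214, 0.014]
wrist_force: [-0.0, 0.2, 0.4]
width: 0.652
```

```bash
python3 -c "
from h import *
go(.49,.09,.2,90)
C,im=snap('wrist','w4')
np.savez('w4.npz',R=C[3],t=C[4])
C2,im2=snap('scene','s4')
h=cv2.cvtColor(im,cv2.COLOR_RGB2HSV); m=((h[...,0]>105)&(h[...,0]<130)&(h[...,1]>150)&(h[...,2]>60)).astype(np.uint8)
n,l,s,ce=cv2.connectedComponentsWithStats(m)
for k in range(1,n):
  if s[k,4]>15: print(s[k],ce[k].round(1),ray(C,*ce[k],.03)[:2].round(3))
"
```

```text
t 4.68 pos [0.495  0.079  0.2063] delta [ 0.0111 -0.005   0.0063] [-0.0076  0.0049 -0.005 ] w 0.652 F [-0.   0.2  0.4]
[ 287    0  165   42 5591] [369.5  20.3] [0.552 0.247]
[280 172  41  20 652] [300.1 182.3] [0.475 0.072]
[191 197  43  40 978] [214.6 214. ] [0.365 0.031]
[279 210  39  11 250] [298.  215.9] [0.471 0.028]
```

View pics/w4.png

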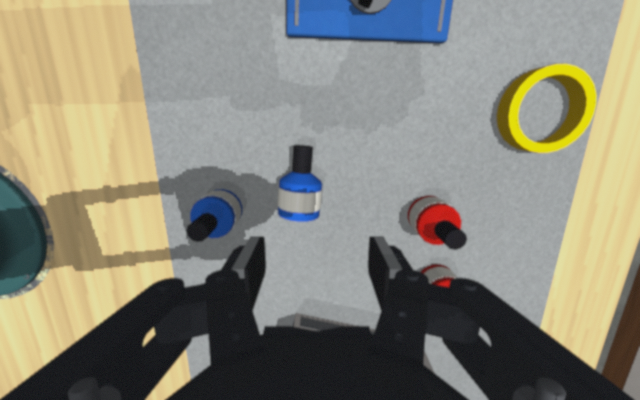

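Bottle_a lies with its cap at about (302,157) and its base edge at (300,220), so its axis is almost along +y. redB's cap is at (453,237).

```bash
python3 -c "
from h import *
d=np.load('w4.npz'); C=cam('wrist')[:3]+(d['R'],d['t'])
for n,u,v,z in [('capend',302.5,146,.03),('capmid',302,158,.032),('capshoulder',301.5,171,.03),('base',299,221,.027),('redB',453,237,.088),('blueX',201,227,.088),('redX',445,285,.06)]: print(n,ray(C,u,v,z)[:2].round(4))
"
```

```text
capend [0.4786 0.1159]
capmid [0.4779 0.1019]
capshoulder [0.4768 0.0858]
base [0.4721 0.0198]
redB [0.6422 0.0238]
blueX [0.3713 0.0362]
redX [ 0.655  -0.0535]
```

```bash
python3 -c "
from h import *
go(.478,.1,.012,86)"
```

```text
t 4.78 pos [0.4953 0.079  0.2068] delta [ 0.0218 -0.0161  0.1948] [-0.0066  0.005   0.0624] w 0.651 F [0.2 0.3 0. ]
```

Call:
apply_moves([
  [0.022,-0.016,0.02,-0.007,0.005,0.062,0.35],
  [0.022,-0.016,0.06,-0.007,0.005,0.062,0.35],
  [0.022,-0.016,0.1,-0.007,0.005,0.062,0.35],
  [0.022,-0.016,0.135,-0.007,0.005,0.062,0.35],
  [0.022,-0.016,0.165,-0.007,0.005,0.062,0.35],
  [0.022,-0.016,0.185,-0.007,0.005,0.062,0.35],
  [0.022,-0.016,0.193,-0.007,0.005,0.062,0.35],
  [0.022,-0.016,0.193,-0.007,0.005,0.062,0.35],
])

```text
time: 5.45
tool_pos: [0.4768, 0.0998, 0.0125]
tcp_rot: [-2.295, -2.143, 0.004]
wrist_force: [-0.1, 0.3, 0.9]
width: 0.651
```

```bash
python3 -c "
from h import *
go(.478,.1,.012,86)"
```

```text
t 5.45 pos [0.4768 0.0998 0.0125] delta [0.0002 0.0012 0.0005] [-0.0029  0.0009  0.001 ] w 0.651 F [-0.1  0.3  0.9]
```

Call:
apply_moves([
  [0,0,0,0,0,0,0.9],
  [0,0,0,0,0,0,0.9],
  [0,0,0,0,0,0,0.9],
  [0,0,0,0,0,0,0.9],
  [0,0,0,0,0,0,0.9],
  [0,0,0,0,0,0,0.9],
  [0,0,0,0,0,0,0.9],
  [0,0,0,0,0,0,0.9],
], squeeze=50)

```text
time: 6.12
tool_pos: [0.4808, 0.1011, 0.0165]
tcp_rot: [2.294, 2.142, 0.008]
wrist_force: [0.2, 4.5, 6.0]
width: 0.098
```

Call:
apply_moves([
  [0,0,-0.02,0,0,0,0.9],
  [0,0,-0.05,0,0,0,0.9],
  [0,0,-0.08,0,0,0,0.9],
  [0,0,-0.1,0,0,-0.1,0.9],
  [0,0,-0.1,0,0,-0.2,0.9],
  [0,0,-0.1,0,0,-0.2,0.9],
])

```text
time: 6.62
tool_pos: [0.4805, 0.1001, 0.1171]
tcp_rot: [2.064, 2.362, 0.007]
wrist_force: [0.2, 0.5, -0.6]
width: 0.095
```

```bash
python3 -c "
from h import *
go(.478,.1,.13,192)
print(status.read_state()['q'])"
```

```text
t 6.62 pos [0.4805 0.1001 0.1171] delta [ 0.0002 -0.0024 -0.013 ] [ 0.0045  0.0059 -1.6456] w 0.095 F [ 0.2  0.5 -0.6]
[ 1.55295688e-01 -9.73612457e-03  2.09295674e+00 -9.19331452e-04
  1.05180784e+00  2.11571251e-02]
```

The grip missed again. I'll check the TCP against the pictures before trying once more.

```bash
python3 -c "
from h import *
S=cam('scene');print('s3 TCP px',proj(S,[.4926,.0298,.1274]),'expected seen ~(344,152)')
C,im=snap('wrist','w5');print('wrist TCP px',proj(C,status.read_state()['tool_pos']))
S,i2=snap('scene','s5');D,i3=snap('side','d5'); p=status.read_state()['tool_pos'];a=proj(S,p);b=proj(D,p);print(p,a,b)
def crop(i,c,r=60):
    x,y=int(c[0]),int(c[1]); j=i.copy(); cv2.drawMarker(j,(x,y),(255,0,255),1,7,1); return cv2.resize(j[y-r:y+r,x-r:x+r],(400,400),interpolation=cv2.INTER_CUBIC)
w=im.copy();q=proj(C,p);cv2.drawMarker(w,(int(q[0]),int(q[1])),(255,0,255),1,9,1)
c=np.zeros((600,800,3),np.uint8);c[:400,:400]=crop(i2,a);c[:400,400:]=crop(i3,b);c[400:,:400]=cv2.resize(w[100:300,120:520],(400,200))
cv2.imwrite('pics/m5.png',c[:,:,::-1])"
```

```text
s3 TCP px [342.76138904 159.74483387] expected seen ~(344,152)
wrist TCP px [312.85846269 231.93934639]
[0.47809809 0.0999018  0.11412031] [368.78513604 157.37366603] [338.38021126 225.96699348]
```

View pics/m5.png

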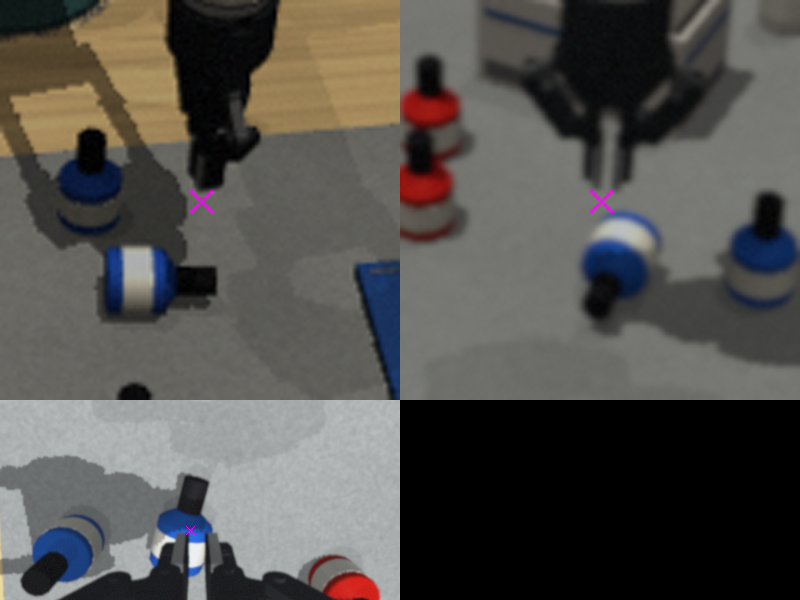

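```bash
python3 -c "
from h import *
C=cam('wrist')
for n,u,v in [('capend',316,178),('capmid',313,195),('shoulder',309,212)]: print(n,ray(C,u,v,.03)[:2].round(4))
S=cam('scene')
# s5 crop origin (368-60,157-60), scale 400/120
f=lambda x,y:(308+x*.3,97+y*.3)
for n,x,y in [('capend',216,279),('capmid',196,281),('base',106,283)]: print('S',n,ray(S,*f(x,y),.03)[:2].round(4))
D=cam('side');g=lambda x,y:(278+x*.3,165+y*.3)
for n,x,y in [('capend',597,308),('capmid',602,295)]: print('D',n,ray(D,*g(x-400,y),.03)[:2].round(4))
print('s3 blueA orig S',ray(S,341,170,.088))
"
```

```text
capend [0.4766 0.1174]
capmid [0.4759 0.1015]
shoulder [0.4743 0.0849]
S capend [0.4815 0.1166]
S capmid [0.4817 0.1002]
S base [0.4752 0.0282]
D capend [0.4738 0.1201]
D capmid [0.473  0.1051]
s3 blueA orig S [0.48887152 0.02727914 0.088     ]
```

The evidence is consistent. With nearly shut jaws, the tips sit about 20 mm above the reported TCP: both misses pushed up at cap top minus 22 mm, and the pictures agree. I'll regrasp lower.

```bash
python3 -c "
from h import *
go(.4775,.1005,.0,86)"
```

```text
t 6.77 pos [0.4781 0.0999 0.1141] delta [ 0.0007 -0.0006  0.1141] [0.0007 0.0004 0.1992] w 0.1 F [-0.7  0.5  0.5]
```

Call:
apply_moves([
  [0.001,0,0,0,0,0.1,0.35],
  [0.001,0,0,0,0,0.199,0.35],
  [0.001,0,0.0,0,0,0.199,0.35],
  [0.001,0,0.03,0,0,0.199,0.35],
  [0.001,0,0.06,0,0,0.199,0.35],
  [0.001,0,0.09,0,0,0.199,0.35],
  [0.001,0,0.112,0,0,0.199,0.35],
  [0.001,0,0.112,0,0,0.199,0.35],
], squeeze=40)

```text
time: 7.43
tool_pos: [0.4735, 0.1002, -0.0025]
tcp_rot: [-2.29, -2.144, 0.012]
wrist_force: [-1.0, -0.1, -0.1]
width: 0.649
```

```bash
python3 -c "
from h import *
go(.4775,.1005,-.006,86)"
```

```text
t 7.43 pos [ 0.4735  0.1002 -0.0025] delta [0.0005 0.0041 0.0035] [-0.0086  0.0023  0.0042] w 0.649 F [-1.  -0.1 -0.1]
```

Call:
apply_moves([
  [0,0.003,0.004,0,0,0,0.35],
  [0,0.003,0.004,0,0,0,0.9],
  [0,0.003,0.004,0,0,0,0.9],
  [0,0.003,0.004,0,0,0,0.9],
  [0,0.003,0.004,0,0,0,0.9],
  [0,0.003,0.004,0,0,0,0.9],
  [0,0.003,0.004,0,0,0,0.9],
  [0,0.003,0.004,0,0,0,0.9],
])

```text
time: 8.1
tool_pos: [0.4837, 0.1015, 0.0003]
tcp_rot: [2.293, 2.144, 0.008]
wrist_force: [2.0, 2.3, 3.4]
width: 0.271
```

Call:
apply_moves([
  [0,0,-0.03,0,0,0,0.9],
  [0,0,-0.07,0,0,-0.05,0.9],
  [0,0,-0.11,0,0,-0.17,0.9],
  [0,0,-0.14,0,0,-0.29,0.9],
  [0,0,-0.14,0,0,-0.41,0.9],
  [0,0,-0.14,0,0,-0.53,0.9],
  [0,0,-0.14,0,0,-0.65,0.9],
  [0,0,-0.14,0,0,-0.77,0.9],
])

```text
time: 8.77
tool_pos: [0.4812, 0.1008, 0.1389]
tcp_rot: [1.312, 2.853, 0.001]
wrist_force: [0.3, 0.4, -0.8]
width: 0.267
```

Call:
apply_moves([
  [0,0,0,0,0,-0.12,0.9],
  [0,0,0,0,0,-0.24,0.9],
  [0,0,0,0,0,-0.36,0.9],
  [0,0,0,0,0,-0.48,0.9],
  [0,0,0,0,0,-0.6,0.9],
  [0,0,0,0,0,-0.72,0.9],
  [0,0,0,0,0,-0.84,0.9],
  [0,0,0,0,0,-0.96,0.9],
])

```text
time: 9.43
tool_pos: [0.4809, 0.1008, 0.1383]
tcp_rot: [-0.154, 3.137, -0.001]
wrist_force: [-0.5, -0.2, -0.2]
width: 0.273
```

```bash
python3 -c "
from h import *
go(.478,.1,.16,192)
s=status.read_state();print(np.round(s['q'],3))
snap('scene','s6');snap('side','d6')"
```

```text
t 9.43 pos [0.4809 0.1008 0.1383] delta [ 0.0029 -0.0005 -0.0217] [-0.0004  0.0006 -0.1113] w 0.273 F [-0.5 -0.2 -0.2]
[ 0.156 -0.027  2.067 -0.     1.101 -1.513]
```

Call:
apply_moves([
  [0,0,0,0,0,-0.108,0.9],
])

```text
time: 9.62
tool_pos: [0.4812, 0.1008, 0.1386]
tcp_rot: [-0.309, 3.125, -0.0]
wrist_force: [-0.1, -0.5, -0.2]
width: 0.266
```

Call:
apply_moves([
  [0.004,0,0,0,0.12,0,0.9],
  [0.007,0,-0.001,0,0.24,0,0.9],
  [0.011,0,-0.002,0,0.36,0,0.9],
  [0.014,0,-0.003,0,0.48,0,0.9],
  [0.017,0,-0.005,0,0.6,0,0.9],
  [0.02,0,-0.007,0,0.72,0,0.9],
  [0.022,0,-0.01,0,0.84,0,0.9],
  [0.025,0,-0.013,0,0.96,0,0.9],
])

```text
time: 10.28
tool_pos: [0.4585, 0.0962, 0.1522]
tcp_rot: [0.214, -2.173, 0.117]
wrist_force: [0.2, -0.6, -0.5]
width: 0.268
```

```bash
python3 -c "
from h import *
s=status.read_state();print(s['time'],np.round(s['q'],3),s['tool_pos'],Ro.from_rotvec(s['tcp_rot']).as_matrix().round(3),s['width'])"
```

```text
10.2833 [ 0.172  0.613  1.53  -0.025  1.959 -1.592] [0.45848563 0.09617268 0.15216155] [[-0.562 -0.197 -0.803]
 [-0.11   0.98  -0.163]
 [ 0.82  -0.004 -0.573]] 0.2678801284228041
```

Call:
apply_moves([
  [0.004,0,0,0,0.12,0,0.9],
  [0.007,0,-0.001,0,0.24,0,0.9],
  [0.011,0,-0.002,0,0.36,0,0.9],
  [0.014,0,-0.003,0,0.48,0,0.9],
  [0.017,0,-0.005,0,0.6,0,0.9],
  [0.017,0,-0.005,0,0.61,0,0.9],
  [0.017,0,-0.005,0,0.61,0,0.9],
])

```text
time: 10.87
tool_pos: [0.4508, 0.0947, 0.1657]
tcp_rot: [0.155, -1.565, 0.159]
wrist_force: [-0.1, -0.5, -1.0]
width: 0.269
```

```bash
python3 -c "
from h import *
S,a=snap('scene','s7');D,b=snap('side','d7')
s=status.read_state();print(s['time'],np.round(s['q'],3),s['tool_pos'],Ro.from_rotvec(s['tcp_rot']).as_matrix()[:,2].round(3),s['width'])
c=np.zeros((400,800,3),np.uint8);p=proj(S,s['tool_pos']).astype(int);q=proj(D,s['tool_pos']).astype(int);print(p,q)
r=60
for k,(i,(x,y)) in enumerate(((a,p),(b,q))): c[:,400*k:400*k+400]=cv2.resize(i[y-r:y+r,x-r:x+r],(400,400),interpolation=2)
cv2.imwrite('pics/m7.png',c[:,:,::-1])"
```

```text
10.9667 [ 0.174  0.937  1.374 -0.039  2.393 -1.598] [0.45213338 0.09497345 0.16915166] [-0.98  -0.199 -0.007] 0.27070127000953326
[366 134] [350 208]
```

View pics/m7.png

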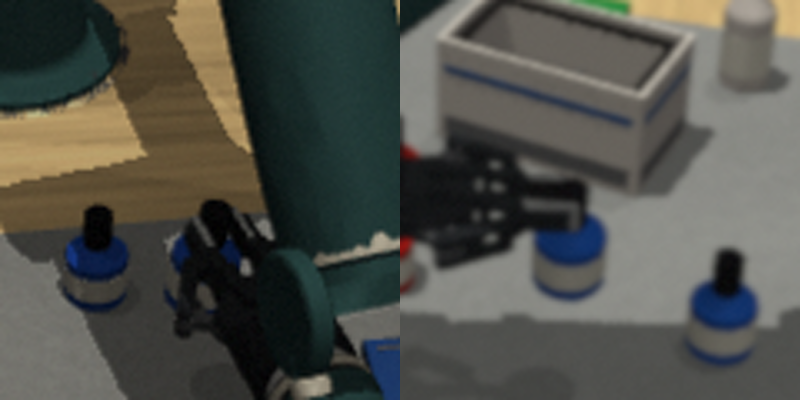

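The crops show bottle_a held upright by the cap above the mat. I'll lower it to the table.

Call:
apply_moves([
  [-0.02,0,0,0,0,0,0.9],
  [-0.04,0,0,0,0,0,0.9],
  [-0.06,0,0,0,0,0,0.9],
  [-0.075,0,0,0,0,0,0.9],
  [-0.085,0,0,0,0,0,0.9],
  [-0.085,0,0,0,0,0,0.9],
  [-0.085,0,0,0,0,0,0.9],
])

```text
time: 11.55
tool_pos: [0.4525, 0.095, 0.0847]
tcp_rot: [0.157, -1.57, 0.157]
wrist_force: [0.3, -0.6, -1.4]
width: 0.271
```

Call:
apply_moves([
  [-0.004,0,0,0,0,0,0.9],
  [-0.007,0,0,0,0,0,0.9],
  [-0.007,0,0,0,0,0,0.9],
])

```text
time: 11.8
tool_pos: [0.4523, 0.095, 0.0769]
tcp_rot: [0.157, -1.57, 0.157]
wrist_force: [-0.7, -0.2, -2.0]
width: 0.273
```

```bash
python3 -c "
from h import *
s=status.read_state();print(s['time'],np.round(s['q'],3),s['tool_pos'],Ro.from_rotvec(s['tcp_rot']).as_matrix().round(3),s['width'],s['wrist_force'],s['torque'])"
```

```text
11.8 [ 0.174  1.07   1.332 -0.035  2.306 -1.594] [0.45229668 0.09497277 0.07690761] [[-0.004 -0.199 -0.98 ]
 [-0.     0.98  -0.199]
 [ 1.    -0.    -0.004]] 0.2732896485120741 [-0.71746144 -0.23544103 -1.97314949] [ 0.13791268 -0.65122077 -0.0477288 ]
```

Call:
apply_moves([
  [-0.003,0,0,0,0,0,0.9],
  [-0.005,0,0,0,0,0,0.9],
  [-0.005,0,0,0,0,0,0.9],
])

```text
time: 12.05
tool_pos: [0.4523, 0.0948, 0.0729]
tcp_rot: [0.157, -1.566, 0.158]
wrist_force: [0.7, -0.5, 3.3]
width: 0.258
```

Call:
apply_moves([
  [-0.002,0,0,0,0,0,0.9],
  [-0.004,0,0,0,0,0,0.9],
  [-0.004,0,0,0,0,0,0.9],
])

```text
time: 12.3
tool_pos: [0.4526, 0.0941, 0.0719]
tcp_rot: [0.156, -1.561, 0.16]
wrist_force: [-1.5, -4.6, 13.2]
width: 0.263
```

Call:
apply_moves([
  [0.005,0,0,0,0,0,0.9],
  [0.005,0,0,0,0,0,0.55],
  [0.005,0,0,0,0,0,0.4],
  [0.005,0,0,0,0,0,0.4],
  [0.005,0,0,0,0,0,0.4],
  [0.005,0,-0.02,0,0,0,0.4],
  [0.005,0,-0.05,0,0,0,0.4],
  [0.005,0,-0.08,0,0,0,0.4],
])

```text
time: 12.97
tool_pos: [0.5308, 0.1111, 0.0732]
tcp_rot: [0.157, -1.567, 0.157]
wrist_force: [0.7, 0.4, 0.7]
width: 0.598
```

Call:
apply_moves([
  [0.03,0,-0.01,0,-0.1,0,0.4],
  [0.06,0,-0.01,0,-0.2,0,0.4],
  [0.09,0,-0.01,0,-0.3,0,0.4],
  [0.12,0,-0.01,0,-0.42,0,0.4],
  [0.14,0,-0.01,0,-0.54,0,0.4],
  [0.15,0,-0.01,0,-0.66,0,0.4],
  [0.15,0,-0.01,0,-0.78,0,0.4],
  [0.15,0,-0.01,0,-0.9,0,0.4],
])

```text
time: 13.63
tool_pos: [0.5414, 0.1132, 0.2251]
tcp_rot: [0.248, -2.474, 0.085]
wrist_force: [0.1, -0.8, -0.0]
width: 0.6
```

```bash
python3 -c "
from h import *
s=status.read_state();print(np.round(s['q'],3))
go(.46,.1,.2,191.5)"
```

```text
[ 0.173  0.494  1.41  -0.018  1.895 -1.598]
t 13.63 pos [0.5414 0.1132 0.2251] delta [0.0499 0.0032 0.0702] [-2.000e-04 -6.569e-01 -5.000e-04] w 0.6 F [ 0.1 -0.8 -0. ]
```

Call:
apply_moves([
  [0.006,0,0.01,0,-0.12,0,0.4],
  [0.012,0,0.02,0,-0.24,0,0.4],
  [0.02,0,0.03,0,-0.36,0,0.4],
  [0.025,0,0.04,0,-0.48,0,0.4],
  [0.03,0.003,0.05,0,-0.6,0,0.4],
  [0.034,0.003,0.058,0,-0.657,0,0.4],
  [0.034,0.003,0.058,0,-0.657,0,0.4],
])

```text
time: 14.22
tool_pos: [0.4725, 0.1026, 0.1974]
tcp_rot: [0.313, -3.114, 0.002]
wrist_force: [-0.7, -0.4, -0.2]
width: 0.597
```

```bash
python3 -c "
from h import *
go(.48,.1,.2,191.5)
C,im=snap('wrist','w8');print(proj(C,[.48,.1,.088]))
np.savez('w8.npz',R=C[3],t=C[4])"
```

```text
t 14.22 pos [0.4725 0.1026 0.1974] delta [-0.0068 -0.004  -0.0026] [-0.0001 -0.0117 -0.0002] w 0.597 F [-0.7 -0.4 -0.2]
[313.38020383 197.72238484]
```

View pics/w8.png

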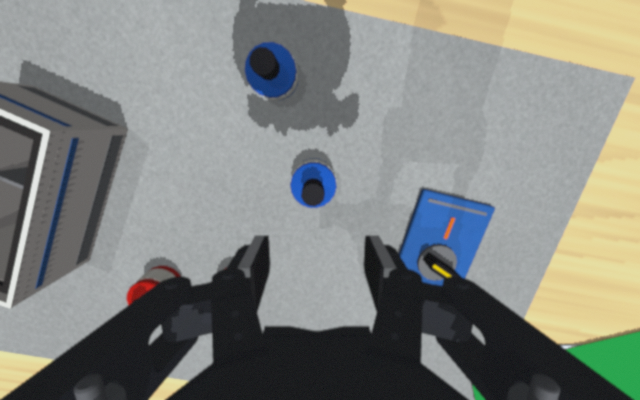

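Bottle_a stands upright with its cap top at about (313,192). The tips are about 25 mm above the reported TCP, so I'll use TCP z = 0.033 for the cap grasp.

```bash
python3 -c "
from h import *
C=cam('wrist');p=ray(C,313,191,.088);print(p)
C0=np.load('w8.npz');i=cv2.imread('pics/w8.png')
print('redB',ray(C,140,300,.056))
g=cv2.cvtColor(i,cv2.COLOR_BGR2GRAY)[160:215,285:345]; m=(g<45).astype(np.uint8); n,l,s,c=cv2.connectedComponentsWithStats(m)
for k in range(1,n):
  if s[k,4]>50: print(s[k]+[285,160,0,0,0])
go(p[0],p[1],.033,191.5)"
```

```text
[0.47607435 0.09864891 0.088     ]
redB [ 0.66404559 -0.08474067  0.056     ]
[303 178  20  12 126]
t 14.27 pos [0.475  0.1029 0.1983] delta [-0.002  -0.0044  0.1653] [-0.0002 -0.0112 -0.0004] w 0.601 F [-0.   0.7  0.9]
```

Call:
apply_moves([
  [-0.001,-0.004,0.02,0,-0.011,0,0.4],
  [-0.001,-0.004,0.05,0,-0.011,0,0.4],
  [-0.001,-0.004,0.08,0,-0.011,0,0.4],
  [-0.001,-0.004,0.11,0,-0.011,0,0.4],
  [-0.001,-0.004,0.14,0,-0.011,0,0.4],
  [-0.001,-0.004,0.158,0,-0.011,0,0.4],
  [-0.001,-0.004,0.165,0,-0.011,0,0.4],
  [-0.001,-0.004,0.165,0,-0.011,0,0.4],
])

```text
time: 14.93
tool_pos: [0.4774, 0.0991, 0.0314]
tcp_rot: [0.313, -3.121, 0.001]
wrist_force: [-0.1, 0.1, -0.8]
width: 0.603
```

Call:
apply_moves([
  [0,0,0,0,0,0,0.6],
  [0,0,0,0,0,0,0.9],
  [0,0,0,0,0,0,0.9],
  [0,0,0,0,0,0,0.9],
  [0,0,0,0,0,0,0.9],
  [0,0,0,0,0,0,0.9],
])

```text
time: 15.43
tool_pos: [0.48, 0.0995, 0.0354]
tcp_rot: [-0.313, 3.121, 0.0]
wrist_force: [1.5, 0.9, 5.5]
width: 0.264
```

```bash
python3 -c "
from h import *
go(.475,.1,.20,169)"
```

```text
t 15.43 pos [0.48   0.0995 0.0354] delta [ 0.004   0.0014 -0.1646] [0.0005 0.005  0.3922] w 0.264 F [1.5 0.9 5.5]
```

```bash
cat > fit.py <<'E'
from h import *
from scipy.optimize import least_squares
K=[(-.1,-.058),(-.1,.058),(.1,.058),(.1,-.058)]
def fit(obs,z=.107,x0=(.548,-.21,-.2)):
    def r(q):
        c,s=np.cos(q[2]),np.sin(q[2]); return np.concatenate([proj(C,[q[0]+c*K[k][0]-s*K[k][1],q[1]+s*K[k][0]+c*K[k][1],z])-uv for C,k,uv in obs])
    o=least_squares(r,x0,loss='soft_l1'); return o.x,r(o.x).reshape(-1,2).round(1)
E
python3 - <<'E'
from fit import *
S=cam("scene");D=cam("side");W=(281.15668807493097, 316.45424419784246, 198.7023265966925, np.array([[-1.49082537e-01, -9.88824524e-01, -6.76892766e-04],[-9.51824797e-01,1.43318611e-01,2.71089160e-01],[-2.67962598e-01,4.10589429e-02,-9.62554003e-01]]), np.array([0.07682317, 0.4005774 , 0.50057658]))
s=[(S,0,(231.5,159.6)),(S,1,(275.4,162.7)),(S,2,(259.6,221.2)),(S,3,(213.1,217.3))]
d=[(D,1,(362,177)),(D,0,(378,160.6)),(D,2,(301,158))]
w=[(W,1,(471,167)),(W,0,(588,179))]
for o in (s,d,w,s+d+w): print(*fit(o))
go(.475,.1,.20,169)
E
```

```text
[ 0.54331452 -0.21830012 -0.23484034] [[-0.1 -0.8]
 [ 0.2 -0.4]
 [ 1.1  0.7]
 [-1.4  0.2]]
[ 0.53855117 -0.2185156  -0.28785722] [[-0.4  0.7]
 [ 0.7 -1.5]
 [-0.2  0.1]]
[ 0.544364   -0.22173304 -0.25224422] [[-0.4 -0.1]
 [ 0.4  0.1]]
[ 0.54402884 -0.22030995 -0.24209218] [[-0.6 -0.7]
 [-0.4 -0.1]
 [-0.1  1.2]
 [-2.6  0.3]
 [-0.6 -0.5]
 [-1.3 -2.9]
 [-1.9  0.5]
 [-1.   1.2]
 [ 0.1  0.2]]
t 15.43 pos [0.48   0.0995 0.0354] delta [ 0.004   0.0014 -0.1646] [0.0005 0.005  0.3922] w 0.264 F [1.5 0.9 5.5]
```

Call:
apply_moves([
  [0,0,-0.03,0,0,0,0.9],
  [0,0,-0.07,0,0,0.1,0.9],
  [0,0,-0.11,0,0,0.2,0.9],
  [0,0,-0.15,0,0,0.3,0.9],
  [0,0,-0.165,0,0,0.392,0.9],
  [0,0,-0.165,0,0,0.392,0.9],
])

```text
time: 15.93
tool_pos: [0.4811, 0.0997, 0.2044]
tcp_rot: [0.304, 3.116, 0.004]
wrist_force: [0.6, 1.3, -0.1]
width: 0.269
```

```bash
python3 -c "
from h import *
go(.506,-.211,.204,166)"
```

```text
t 15.93 pos [0.4811 0.0997 0.2044] delta [-8.45e-02 -3.00e-01  2.00e-04] [0.0036 0.01   0.0498] w 0.269 F [ 0.6  1.3 -0.1]
```

Call:
apply_moves([
  [-0.0845,-0.3,0,0.004,0.01,0.05,0.9],
  [-0.0845,-0.3,0,0.004,0.01,0.05,0.9],
  [-0.0845,-0.3,0,0.004,0.01,0.05,0.9],
  [-0.0845,-0.3,0,0.004,0.01,0.05,0.9],
  [-0.0845,-0.3,0,0.004,0.01,0.05,0.9],
  [-0.0845,-0.3,0,0.004,0.01,0.05,0.9],
  [-0.0845,-0.3,0,0.004,0.01,0.05,0.9],
  [-0.0845,-0.3,0,0.004,0.01,0.05,0.9],
])

```text
time: 16.6
tool_pos: [0.502, -0.2153, 0.1964]
tcp_rot: [-0.378, -3.106, 0.006]
wrist_force: [0.5, -0.0, -0.7]
width: 0.268
```

```bash
python3 -c "
from h import *
go(.506,-.211,.204,166)
snap('scene','s9');snap('side','d9');C,i=snap('wrist','w9');np.savez('w9.npz',R=C[3],t=C[4])
go(.506,-.211,.05,166)"
```

```text
t 16.6 pos [ 0.502  -0.2153  0.1964] delta [-0.0027  0.0051 -0.0076] [-0.0055 -0.012   0.0022] w 0.268 F [ 0.5 -0.  -0.7]
t 16.75 pos [ 0.502  -0.2123  0.1963] delta [-0.0055  0.0027  0.1462] [-0.0032 -0.0133  0.0008] w 0.266 F [-0.2  0.8 -0.8]
```

View pics/w9.png

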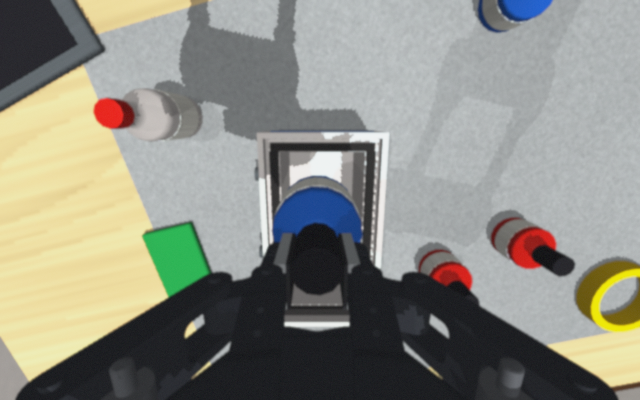

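The wrist view shows the bay square on, with its base-side outer corners at (258,132) and (389,132). bottle_a hangs at (317,225) over the near cell, and redB's cap is at about (560,262).

```bash
cat >> fit.py <<'E'
def lw(n):
    d=np.load(n); return cam("wrist")[:3]+(d["R"],d["t"])
E
python3 - <<'E'
from fit import *
S=cam("scene");W=lw('w9.npz')
s=[(S,0,(231.5,159.6)),(S,1,(275.4,162.7)),(S,2,(259.6,221.2)),(S,3,(213.1,217.3))]
w=[(W,0,(258,132)),(W,1,(389,132))]
x,r=fit(w+s);print(x,r);x,r=fit(w);print(x,r)
c=[x[0]-.042*np.cos(x[2]),x[1]-.042*np.sin(x[2])];print('cell a',c,'b',2*x[:2]-c)
print('redB cap',ray(W,560,262,.088),'red body',ray(W,530,243,.045),'redX',ray(W,460,289,.088))
# refine edges: dark/bright rows
im=cv2.cvtColor(cv2.imread('pics/w9.png'),cv2.COLOR_BGR2GRAY)
print(im[160,245:300].tolist());print(im[160,355:400].tolist());print(im[122:150,320].tolist())
E
```

```text
[ 0.54430792 -0.2189781  -0.24147517] [[-0.7  0.1]
 [ 0.9 -0.3]
 [-0.1 -0.6]
 [ 0.1 -0. ]
 [ 0.6  1.2]
 [-2.   0.4]]
[ 0.54431105 -0.21940003 -0.24486039] [[-0.8  0. ]
 [ 0.8  0. ]]
cell a [np.float64(0.5035638644329908), np.float64(-0.20921835461386626)] b [ 0.58505824 -0.22958171]
redB cap [0.6394367  0.01709223 0.088     ] red body [0.63662955 0.01673481 0.045     ] redX [ 0.64659777 -0.08948185  0.088     ]
[187, 187, 186, 186, 184, 182, 180, 179, 178, 170, 149, 132, 136, 155, 167, 169, 169, 163, 143, 116, 112, 130, 141, 131, 97, 59, 40, 37, 36, 39, 36, 39, 49, 86, 114, 108, 97, 92, 94, 96, 94, 95, 95, 101, 121, 139, 148, 149, 149, 150, 149, 149, 149, 148, 149]
[95, 94, 94, 97, 95, 96, 94, 96, 103, 131, 146, 112, 63, 51, 54, 52, 55, 53, 57, 77, 129, 182, 191, 162, 123, 129, 186, 232, 240, 241, 240, 234, 215, 185, 180, 182, 188, 190, 192, 193, 191, 191, 189, 188, 189]
[117, 116, 114, 114, 113, 113, 108, 99, 93, 109, 142, 166, 172, 172, 174, 172, 173, 171, 169, 156, 118, 72, 44, 37, 36, 36, 38, 44]
```

Call:
apply_moves([
  [-0.005,0.003,0.0,-0.003,-0.013,0,0.9],
  [-0.005,0.003,0.03,-0.003,-0.013,0,0.9],
  [-0.005,0.003,0.06,-0.003,-0.013,0,0.9],
  [-0.005,0.003,0.09,-0.003,-0.013,0,0.9],
  [-0.005,0.003,0.12,-0.003,-0.013,0,0.9],
  [-0.005,0.003,0.14,-0.003,-0.013,0,0.9],
  [-0.005,0.003,0.148,-0.003,-0.013,0,0.9],
  [-0.005,0.003,0.148,-0.003,-0.013,0,0.9],
])

```text
time: 17.42
tool_pos: [0.5054, -0.2073, 0.0477]
tcp_rot: [-0.375, -3.117, -0.001]
wrist_force: [-1.0, -0.3, -0.4]
width: 0.271
```

Call:
apply_moves([
  [0,0,0.004,0,0,0,0.9],
  [0,0,0.008,0,0,0,0.9],
  [0,0,0.008,0,0,0,0.9],
])

```text
time: 17.67
tool_pos: [0.5088, -0.2101, 0.0437]
tcp_rot: [0.377, 3.113, -0.004]
wrist_force: [-0.4, 0.3, -1.7]
width: 0.266
```

```bash
python3 -c "
from h import *
go(.506,-.211,.04,166)"
```

```text
t 17.67 pos [ 0.5088 -0.2101  0.0437] delta [ 0.0026 -0.0015  0.0037] [-0.0015  0.0061  0.0031] w 0.266 F [-0.4  0.3 -1.7]
```

Call:
apply_moves([
  [0,0,0.003,0,0,0,0.9],
  [0,0,0.005,0,0,0,0.9],
  [0,0,0.005,0,0,0,0.9],
])

```text
time: 17.92
tool_pos: [0.5095, -0.2106, 0.0404]
tcp_rot: [0.378, 3.112, -0.004]
wrist_force: [-1.4, 2.4, 9.1]
width: 0.269
```

Call:
apply_moves([
  [0,0,-0.003,0,0,0,0.7],
  [0,0,-0.003,0,0,0,0.5],
  [0,0,-0.003,0,0,0,0.5],
  [0,0,-0.003,0,0,0,0.5],
  [0,0,-0.02,0,0,0,0.5],
  [0,0,-0.06,0,0,0,0.5],
  [0,0,-0.1,0,0,0,0.5],
  [0,0,-0.14,0,0,0,0.5],
])

```text
time: 18.58
tool_pos: [0.5063, -0.2093, 0.178]
tcp_rot: [0.379, 3.117, -0.001]
wrist_force: [0.9, 0.1, -0.2]
width: 0.501
```

```bash
python3 -c "
from h import *
C,i=snap('wrist','w10');np.savez('w10.npz',R=C[3],t=C[4])
for z in (.093,):
  print('a',proj(C,[.5035,-.209,z]))
g=i[...].astype(int); m=((i.max(2)<50)).astype(np.uint8); u,v=proj(C,[.5035,-.209,.093]).astype(int)
h=cv2.cvtColor(i,cv2.COLOR_RGB2HSV); mb=((h[...,0]>105)&(h[...,0]<130)&(h[...,1]>150)&(h[...,2]>60)).astype(np.uint8)
n,l,s,ce=cv2.connectedComponentsWithStats(mb)
for k in range(1,n):
  if s[k,4]>40: print(s[k],ce[k].round(1),ray(C,*ce[k],.055)[:2].round(3))
go(.64,.018,.16,166)"
```

```text
a [316.46965233 192.97545104]
[485   0  18  20  79] [490.6   9.9] [ 0.387 -0.021]
[512   0  38   8 204] [529.5   2.6] [0.39  0.012]
[ 293  161   48   49 1278] [316.5 181.2] [ 0.501 -0.208]
t 18.63 pos [ 0.5118 -0.2118  0.1885] delta [-0.0689  0.2539  0.0287] [-0.0037  0.0167  0.0025] w 0.506 F [ 2.6 -0.6  6. ]
```

bottle_a stands upright in cell a: its blue shoulder measures (.501,-.208). Next is redB.

Call:
apply_moves([
  [-0.069,0.254,0,0,0.015,0,0.4],
  [-0.069,0.254,0,0,0.015,0,0.4],
  [-0.069,0.254,0,0,0.015,0,0.4],
  [-0.069,0.254,0,0,0.015,0,0.4],
  [-0.069,0.254,0,0,0.015,0,0.4],
  [-0.069,0.254,0,0,0.015,0,0.4],
  [-0.069,0.254,0,0,0.015,0,0.4],
  [-0.069,0.254,0,0,0.015,0,0.4],
])

```text
time: 19.3
tool_pos: [0.6363, 0.0238, 0.1768]
tcp_rot: [-0.371, -3.108, -0.001]
wrist_force: [0.5, -1.0, -0.1]
width: 0.598
```

```bash
python3 -c "
from h import *
C,i=snap('wrist','w11');np.savez('w11.npz',R=C[3],t=C[4])
h=cv2.cvtColor(i,cv2.COLOR_RGB2HSV); mb=(((h[...,0]<8)|(h[...,0]>172))&(h[...,1]>150)&(h[...,2]>60)).astype(np.uint8)
n,l,s,ce=cv2.connectedComponentsWithStats(mb)
for k in range(1,n):
  if s[k,4]>40: print(s[k],ce[k].round(1),ray(C,*ce[k],.05)[:2].round(3))
u,v=proj(C,[.641,.02,.088]).astype(int);print(u,v)
m=(i.max(2)<55).astype(np.uint8); m[v+45:]=0;n,l,s,ce=cv2.connectedComponentsWithStats(m)
for k in range(1,n):
  if s[k,4]>100: print('dark',s[k],ce[k].round(1),ray(C,*ce[k],.085)[:2].round(3))
go(.641,.02,.033,166)"
```

```text
[ 293  171   47   44 1173] [316.2 189.1] [0.638 0.023]
[ 210  211   46   45 1074] [234. 228.] [ 0.66  -0.076]
314 201
dark [522  31  64  26 808] [548.8  46.2] [0.559 0.238]
dark [   0   49   76  155 2055] [ 32.5 108.6] [ 0.503 -0.197]
dark [306 189  21  27 485] [315.9 202. ] [0.643 0.021]
dark [211 230  27  16 299] [226.3 238.9] [ 0.658 -0.073]
t 19.35 pos [0.6353 0.0217 0.1768] delta [-0.0077 -0.      0.1437] [-0.0019 -0.0121  0.0056] w 0.596 F [-0.3 -0.5 -0.4]
```

Call:
apply_moves([
  [-0.007,0.002,0.02,0,-0.012,0.005,0.4],
  [-0.007,0.002,0.05,0,-0.012,0.005,0.4],
  [-0.007,0.002,0.08,0,-0.012,0.005,0.4],
  [-0.007,0.002,0.11,0,-0.012,0.005,0.4],
  [-0.007,0.002,0.132,0,-0.012,0.005,0.4],
  [-0.007,0.002,0.142,0,-0.012,0.005,0.4],
  [-0.007,0.002,0.142,0,-0.012,0.005,0.4],
])

```text
time: 19.93
tool_pos: [0.6372, 0.0192, 0.032]
tcp_rot: [-0.388, -3.111, 0.004]
wrist_force: [-0.3, 0.5, 0.2]
width: 0.603
```

Call:
apply_moves([
  [0,0,0,0,0,0,0.6],
  [0,0,0,0,0,0,0.9],
  [0,0,0,0,0,0,0.9],
  [0,0,0,0,0,0,0.9],
  [0,0,0,0,0,0,0.9],
  [0,0,0,0,0,0,0.9],
])

```text
time: 20.43
tool_pos: [0.6426, 0.0207, 0.0378]
tcp_rot: [0.385, 3.113, -0.002]
wrist_force: [0.1, -2.0, 6.0]
width: 0.269
```

```bash
python3 -c "
from h import *
go(.642,.022,.035,166)"
```

```text
t 20.43 pos [0.6426 0.0207 0.0378] delta [0.0009 0.0011 0.0028] [-0.0008  0.0047 -0.002 ] w 0.269 F [ 0.1 -2.   6. ]
```

Call:
apply_moves([
  [0,0,-0.03,0,0,0,0.9],
  [0,0,-0.07,0,0,0,0.9],
  [0,0,-0.11,0,0,0,0.9],
  [0,0,-0.15,0,0,0,0.9],
  [0,0,-0.165,0,0,0,0.9],
])

```text
time: 20.85
tool_pos: [0.6438, 0.0213, 0.2079]
tcp_rot: [0.385, 3.108, -0.0]
wrist_force: [1.7, -0.5, -0.3]
width: 0.268
```

```bash
python3 -c "
from h import *
go(.588,-.2295,.2,166)"
```

```text
t 20.85 pos [0.6438 0.0213 0.2079] delta [-0.007  -0.2569  0.0076] [ 0.0012  0.0101 -0.0022] w 0.268 F [ 1.7 -0.5 -0.3]
```

Call:
apply_moves([
  [-0.007,-0.257,0,0,0.01,0,0.9],
  [-0.007,-0.257,0,0,0.01,0,0.9],
  [-0.007,-0.257,0,0,0.01,0,0.9],
  [-0.007,-0.257,0,0,0.01,0,0.9],
  [-0.007,-0.257,0,0,0.01,0,0.9],
  [-0.007,-0.257,0,0,0.01,0,0.9],
  [-0.007,-0.257,0,0,0.01,0,0.9],
  [-0.007,-0.257,0,0,0.01,0,0.9],
])

```text
time: 21.52
tool_pos: [0.5835, -0.2325, 0.2004]
tcp_rot: [-0.392, -3.107, 0.0]
wrist_force: [0.5, 0.4, -0.9]
width: 0.266
```

Call:
apply_moves([
  [0,0,0,0,0,0,0.9],
])

```text
time: 21.6
tool_pos: [0.5844, -0.2296, 0.2004]
tcp_rot: [-0.388, -3.108, -0.002]
wrist_force: [-0.0, 0.3, -1.9]
width: 0.264
```

```bash
python3 -c "
from h import *
go(.588,-.2295,.048,166)"
```

```text
t 21.6 pos [ 0.5844 -0.2296  0.2004] delta [-0.005   0.001   0.1524] [-0.    -0.01  -0.004] w 0.264 F [-0.   0.3 -1.9]
```

Call:
apply_moves([
  [-0.004,0,0.02,0,-0.01,0,0.9],
  [-0.004,0,0.05,0,-0.01,0,0.9],
  [-0.004,0,0.08,0,-0.01,0,0.9],
  [-0.004,0,0.11,0,-0.01,0,0.9],
  [-0.004,0,0.135,0,-0.01,0,0.9],
  [-0.004,0,0.15,0,-0.01,0,0.9],
  [-0.004,0,0.154,0,-0.01,0,0.9],
  [-0.004,0,0.154,0,-0.01,0,0.9],
])

```text
time: 22.27
tool_pos: [0.5867, -0.2281, 0.0455]
tcp_rot: [-0.383, -3.116, -0.0]
wrist_force: [-0.2, -0.3, -1.7]
width: 0.268
```

Call:
apply_moves([
  [0,0,0.003,0,0,0,0.9],
  [0,0,0.006,0,0,0,0.9],
  [0,0,0.006,0,0,0,0.9],
])

```text
time: 22.52
tool_pos: [0.5892, -0.2308, 0.0428]
tcp_rot: [0.385, 3.113, -0.003]
wrist_force: [0.0, 1.1, 2.0]
width: 0.268
```

Seated: the force changed from -1.7 to +2 N. I'll release and rise, then go above the panel.

Call:
apply_moves([
  [0,0,0.001,0,0,0,0.8],
  [0,0,0.0,0,0,0,0.5],
  [0,0,0.0,0,0,0,0.5],
  [0,0,0.0,0,0,0,0.5],
  [0,0,-0.02,0,0,0,0.5],
  [0,0,-0.06,0,0,0,0.5],
  [0,0,-0.1,0,0,0,0.5],
  [0,0,-0.14,0,0,0,0.5],
])

```text
time: 23.18
tool_pos: [0.5863, -0.2303, 0.1815]
tcp_rot: [-0.387, -3.117, 0.001]
wrist_force: [1.6, -0.4, 0.9]
width: 0.502
```

```bash
python3 -c "
from h import *
C,i=snap('wrist','w12');np.savez('w12.npz',R=C[3],t=C[4])
h=cv2.cvtColor(i,cv2.COLOR_RGB2HSV)
for nm,mb in (('r',((h[...,0]<8)|(h[...,0]>172))&(h[...,1]>150)&(h[...,2]>60)),('b',(h[...,0]>105)&(h[...,0]<130)&(h[...,1]>150)&(h[...,2]>60))):
  n,l,s,ce=cv2.connectedComponentsWithStats(mb.astype(np.uint8))
  for k in range(1,n):
    if s[k,4]>150: print(nm,s[k],ce[k].round(1),ray(C,*ce[k],.055)[:2].round(3))
go(.555,.28,.17,67)
print(status.read_state()['q'])"
```

```text
r [ 294  166   48   45 1218] [317.5 184.8] [ 0.585 -0.229]
r [ 437  198   48   44 1231] [457.1 217.2] [ 0.658 -0.091]
b [ 292   77   52   54 1586] [317.2 104.2] [ 0.507 -0.21 ]
t 23.23 pos [ 0.5917 -0.2326  0.1927] delta [0.1612 0.4882 0.0185] [0.0099 0.014  1.7252] w 0.497 F [ 3.2 -1.1  5.9]
[-4.13137353e-01  1.92154453e-01  1.72563431e+00 -1.25086134e-03
  1.20876541e+00 -1.73648227e+00]
```

Both bottles stand in their cells, red at (.585,-.229) and blue at (.507,-.210). Now the panel.

Call:
apply_moves([
  [0.01,0.03,-0.01,0.005,0.007,0.12,0.4],
  [0.023,0.07,-0.02,0.01,0.014,0.24,0.4],
  [0.036,0.11,-0.03,0.01,0.014,0.36,0.4],
  [0.049,0.15,-0.03,0.01,0.014,0.48,0.4],
  [0.062,0.19,-0.03,0.01,0.014,0.6,0.4],
  [0.075,0.23,-0.03,0.01,0.014,0.72,0.4],
  [0.088,0.27,-0.03,0.01,0.014,0.84,0.4],
  [0.1,0.305,-0.03,0.01,0.014,0.96,0.4],
])

```text
time: 23.9
tool_pos: [0.5652, 0.081, 0.2104]
tcp_rot: [-1.766, -2.583, 0.013]
wrist_force: [0.5, 0.4, -0.6]
width: 0.599
```

```bash
python3 -c "
from h import *
go(.555,.28,.22,67)"
```

```text
t 23.9 pos [0.5652 0.081  0.2104] delta [ 0.1892  0.0625 -0.0094] [-0.0156 -0.      0.7727] w 0.599 F [ 0.5  0.4 -0.6]
```

Call:
apply_moves([
  [0.03,0.01,-0.01,-0.015,0,0.12,0.4],
  [0.06,0.02,-0.01,-0.015,0,0.24,0.4],
  [0.09,0.03,-0.01,-0.015,0,0.36,0.4],
  [0.12,0.04,-0.01,-0.015,0,0.48,0.4],
  [0.15,0.05,-0.01,-0.015,0,0.6,0.4],
  [0.175,0.058,-0.01,-0.015,0,0.72,0.4],
  [0.187,0.06,-0.01,-0.015,0,0.77,0.4],
  [0.187,0.06,-0.01,-0.015,0,0.77,0.4],
])

```text
time: 24.57
tool_pos: [0.5519, 0.278, 0.2202]
tcp_rot: [-2.609, -1.747, 0.002]
wrist_force: [-0.2, -1.0, 0.7]
width: 0.597
```

```bash
cat > pan.py <<'E'
from h import *
from scipy.optimize import least_squares
def panel(C,i,ztop=.012,guess=(.555,.281,-.05)):
    h=cv2.cvtColor(i,cv2.COLOR_RGB2HSV)
    def pts(m): v,u=np.nonzero(m); return np.array([u,v]).T
    b=((h[...,0]>102)&(h[...,0]<125)&(h[...,1]>130)&(h[...,2]>60)).astype(np.uint8)
    n,l,s,ce=cv2.connectedComponentsWithStats(b); k=1+np.argmax(s[1:,4]); print('panel blob',s[k])
    c=cv2.findContours((l==k).astype(np.uint8),0,1)[0]; c=max(c,key=cv2.contourArea)
    W=np.array([ray(C,u,v,ztop)[:2] for u,v in c[:,0]]).astype(np.float32)
    r=cv2.minAreaRect(cv2.convexHull(W*1000)); print('rect mm',np.round(r[0],1),np.round(r[1],1),r[2])
    o=pts((h[...,0]>5)&(h[...,0]<18)&(h[...,1]>130)&(h[...,2]>120)&(cv2.dilate((l==k).astype(np.uint8),np.ones((5,5)))>0))
    O=np.array([ray(C,u,v,ztop)[:2] for u,v in o]); m=O.mean(0); d=np.linalg.svd(O-m)[2][0]; print('marks n',len(O),m.round(4),'yaw',np.degrees(np.arctan2(d[1],d[0])).round(2))
    y=((h[...,0]>22)&(h[...,0]<35)&(h[...,1]>120)&(h[...,2]>80)).astype(np.uint8); n,l2,s,ce=cv2.connectedComponentsWithStats(y)
    for q in range(1,n):
        if s[q,4]>20:
            Y=np.array([ray(C,u,v,ztop+.036)[:2] for u,v in pts(l2==q)]); m=Y.mean(0); sv=np.linalg.svd(Y-m,full_matrices=False)[2][0]; print('yellow',s[q],m.round(4),'yaw',np.degrees(np.arctan2(sv[1],sv[0])).round(2),'len',np.ptp((Y-m)@sv).round(4))
E
python3 -c "
from pan import *
go(.555,.28,.22,67)
C,i=snap('wrist','w13');np.savez('w13.npz',R=C[3],t=C[4])
panel(C,i)"
```

```text
t 24.57 pos [0.5519 0.278  0.2202] delta [0.003  0.0021 0.0002] [-0.0019 -0.0001  0.0108] w 0.597 F [-0.2 -1.   0.7]
panel blob [ 240  108  151  113 7707]
rect mm [555.  285.1] [ 97.  180.2] 87.39714050292969
marks n 49 [0.5529 0.2845] yaw 177.59
yellow [313 152   6  39 224] [0.5551 0.2858] yaw -112.79 len 0.0463
yellow [ 457  159   84   74 2988] [0.7542 0.1717] yaw 137.11 len 0.1037
```

```bash
python3 -c "
from h import *
go(.555,.2855,.0,67.2)"
```

```text
t 24.62 pos [0.5522 0.2763 0.2202] delta [ 0.0098 -0.0007  0.2202] [-0.0013  0.0009  0.009 ] w 0.597 F [ 0.3 -0.7  0.2]
```

Call:
apply_moves([
  [0.009,0,0.03,0,0,0.009,0.4],
  [0.009,0,0.07,0,0,0.009,0.4],
  [0.009,0,0.11,0,0,0.009,0.4],
  [0.009,0,0.15,0,0,0.009,0.4],
  [0.009,0,0.185,0,0,0.009,0.4],
  [0.009,0,0.21,0,0,0.009,0.4],
  [0.009,0,0.22,0,0,0.009,0.4],
  [0.009,0,0.22,0,0,0.009,0.4],
])

```text
time: 25.28
tool_pos: [0.5533, 0.281, -0.0027]
tcp_rot: [-2.619, -1.733, 0.012]
wrist_force: [-1.0, -0.2, 0.1]
width: 0.598
```

```bash
python3 -c "
from h import *
go(.555,.2855,.0,67.2)"
```

```text
t 25.28 pos [ 0.5533  0.281  -0.0027] delta [ 0.0047 -0.0002 -0.0028] [-0.0055  0.0056 -0.0039] w 0.598 F [-1.  -0.2  0.1]
```

Call:
apply_moves([
  [0.003,0,-0.003,-0.005,0.005,-0.004,0.6],
  [0.003,0,-0.003,-0.005,0.005,-0.004,0.95],
  [0.003,0,-0.003,-0.005,0.005,-0.004,0.95],
  [0.003,0,-0.003,-0.005,0.005,-0.004,0.95],
  [0.003,0,-0.003,-0.005,0.005,-0.004,0.95],
  [0.003,0,-0.003,-0.005,0.005,-0.004,0.95],
  [0.003,0,-0.003,-0.005,0.005,-0.004,0.95],
  [0.003,0,-0.003,-0.005,0.005,-0.004,0.95],
], squeeze=60)

```text
time: 25.95
tool_pos: [0.559, 0.2878, 0.0071]
tcp_rot: [2.615, 1.739, 0.017]
wrist_force: [-1.5, 0.4, 5.6]
width: 0.153
```

```bash
python3 -c "
from h import *
go(.555,.2855,.19,67.2)"
```

```text
t 25.95 pos [0.559  0.2878 0.0071] delta [-0.0021 -0.0015 -0.1829] [ 0.007  -0.0086  0.0006] w 0.153 F [-1.5  0.4  5.6]
```

Call:
apply_moves([
  [0,0,-0.02,0.003,-0.004,0,0.95],
  [0,0,-0.06,0.007,-0.008,0,0.95],
  [0,0,-0.1,0.007,-0.008,0,0.95],
  [0,0,-0.14,0.007,-0.008,0,0.95],
  [0,0,-0.175,0.007,-0.008,0,0.95],
  [0,0,-0.185,0.007,-0.008,0,0.95],
  [0,0,-0.185,0.007,-0.008,0,0.95],
])

```text
time: 26.53
tool_pos: [0.5591, 0.2874, 0.1948]
tcp_rot: [2.615, 1.739, 0.01]
wrist_force: [0.7, 0.7, -3.2]
width: 0.146
```

```bash
python3 -c "
from pan import *
go(.546,-.218,.19,55.8)
C,i=snap('wrist','w14');np.savez('w14.npz',R=C[3],t=C[4])
s=status.read_state();panel(C,i,s['tool_pos'][2]-.007+.012)"
```

```text
t 26.53 pos [0.5591 0.2874 0.1948] delta [-0.4711  0.1834  0.0035] [ 0.0038 -0.0049  0.1997] w 0.146 F [ 0.7  0.7 -3.2]
panel blob [  149   113   329   179 27230]
rect mm [558.2 281.8] [100.9 184.2] 87.72920989990234
marks n 94 [0.5817 0.2801] yaw 177.37
yellow [ 465  170   86   77 3252] [0.6549 0.2781] yaw -56.35 len 0.042
yellow [311 229  12  88 904] [0.5584 0.2827] yaw -112.86 len 0.0489
```

Call:
apply_moves([
  [-0.03,0.012,0,0,0,0.03,0.95],
  [-0.067,0.026,0,0,0,0.06,0.95],
  [-0.104,0.04,0,0,0,0.09,0.95],
  [-0.141,0.055,0,0,0,0.12,0.95],
  [-0.178,0.07,0,0,0,0.15,0.95],
  [-0.215,0.084,0,0,0,0.18,0.95],
  [-0.25,0.098,0,0,0,0.2,0.95],
  [-0.285,0.112,0,0,0,0.2,0.95],
])

```text
time: 27.25
tool_pos: [0.546, -0.0219, 0.1853]
tcp_rot: [-2.774, -1.466, 0.016]
wrist_force: [0.4, -0.5, -3.4]
width: 0.146
```

```bash
python3 -c "
from pan import *
go(.5465,-.2147,.18,55.8)"
```

```text
t 27.25 pos [ 0.546  -0.0219  0.1853] delta [-0.159   0.1091  0.0055] [-0.0078  0.0071 -0.0014] w 0.146 F [ 0.4 -0.5 -3.4]
```

Call:
apply_moves([
  [-0.03,0.02,0,-0.006,0.006,0,0.95],
  [-0.06,0.041,0,-0.006,0.006,0,0.95],
  [-0.09,0.062,0,-0.006,0.006,0,0.95],
  [-0.12,0.082,0,-0.006,0.006,0,0.95],
  [-0.145,0.1,0,-0.006,0.006,0,0.95],
  [-0.157,0.108,0,-0.006,0.006,0,0.95],
  [-0.157,0.108,0,-0.006,0.006,0,0.95],
  [-0.157,0.108,0,-0.006,0.006,0,0.95],
])

```text
time: 27.92
tool_pos: [0.5481, -0.2103, 0.1866]
tcp_rot: [-2.776, -1.465, -0.001]
wrist_force: [1.0, 0.6, -3.7]
width: 0.148
```

```bash
python3 -c "
from pan import *
go(.5465,-.2147,.125,55.8)"
```

```text
t 27.92 pos [ 0.5481 -0.2103  0.1866] delta [-0.0046  0.0013  0.0616] [-0.0018 -0.0018 -0.0026] w 0.148 F [ 1.   0.6 -3.7]
```

Call:
apply_moves([
  [-0.003,0.001,0.02,0,0,0,0.95],
  [-0.003,0.001,0.045,0,0,0,0.95],
  [-0.003,0.001,0.06,0,0,0,0.95],
  [-0.003,0.001,0.06,0,0,0,0.95],
  [-0.003,0.001,0.06,0,0,0,0.95],
])

```text
time: 28.33
tool_pos: [0.5477, -0.2115, 0.1276]
tcp_rot: [-2.774, -1.471, -0.001]
wrist_force: [0.3, 0.1, -2.4]
width: 0.149
```

```bash
python3 -c "
from pan import *
go(.5465,-.2147,.125,55.8)
C,i=snap('wrist','w15');np.savez('w15.npz',R=C[3],t=C[4])
s=status.read_state();panel(C,i,s['tool_pos'][2]-.007+.012)
q=(.5443,-.2192,-.243);c,sn=np.cos(q[2]),np.sin(q[2]);j=i.copy()
pts=np.array([proj(C,[q[0]+c*a-sn*b,q[1]+sn*a+c*b,.107]) for a,b in [(-.1,-.058),(-.1,.058),(.1,.058),(.1,-.058)]]);print(pts.round(1))
cv2.polylines(j,[pts.round().astype(int)],True,(255,0,255),1)
snap('scene','s15');snap('side','d15')
cv2.imwrite('pics/m15.png',cv2.resize(j[60:380,100:540],(770,560),interpolation=cv2.INTER_CUBIC)[:,:,::-1])"
```

```text
t 28.33 pos [ 0.5477 -0.2115  0.1276] delta [-0.0034  0.0008  0.0026] [-0.0012 -0.0017  0.001 ] w 0.149 F [ 0.3  0.1 -2.4]
panel blob [  149   113   329   179 27116]
rect mm [ 546.8 -214.2] [ 97.2 178.2] 76.36341094970703
marks n 93 [ 0.5643 -0.2192] yaw 166.15
yellow [311 229  12  88 907] [ 0.5482 -0.2131] yaw -124.2 len 0.0468
[[223.  339. ]
 [150.  206.9]
 [436.4  99.6]
 [474.8 259.4]]
```

View pics/m15.png

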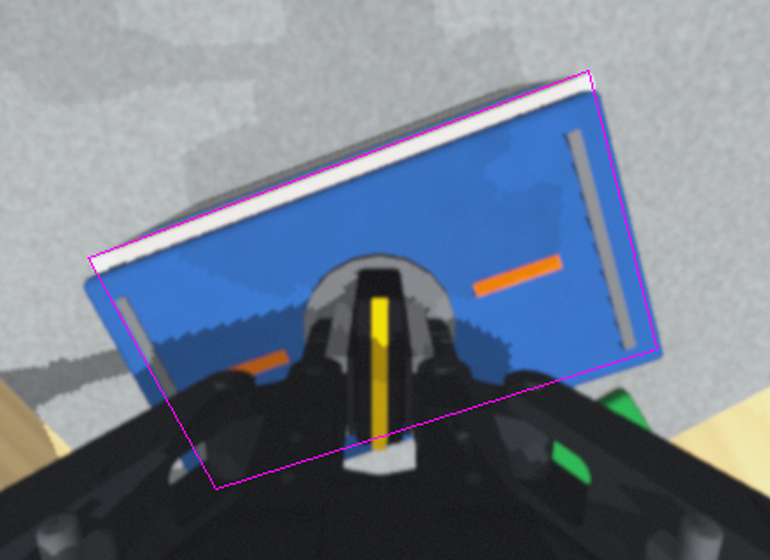

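The last view shows the panel over the bay. The white rim strip on the +y side matches the predicted outline within 1–2 px, so the bay pose is good. I'll solve the panel's pose with its height tied to its known size.

Run:
```python
from fit import *
W=lw('w15.npz'); i=cv2.cvtColor(cv2.imread('pics/w15.png'),cv2.COLOR_BGR2HSV)
b=((i[...,0]>102)&(i[...,0]<125)&(i[...,1]>130)&(i[...,2]>60)).astype(np.uint8);n,l,s,ce=cv2.connectedComponentsWithStats(b);k=1+np.argmax(s[1:,4])
c=max(cv2.findContours((l==k).astype(np.uint8),0,1)[0],key=cv2.contourArea)[:,0]
for z in (.115,.12,.125,.13,.1326):
    X=np.array([ray(W,u,v,z)[:2] for u,v in c]).astype(np.float32)*1000; r=cv2.minAreaRect(cv2.convexHull(X)); print(z,np.round(r[0],1),np.round(r[1],1),round(r[2]-90,2))
q=np.array([.5443,-.2192,-.243]); print('bay yaw deg',np.degrees(q[2]))
# white strip (rim +y side) fit: outer edge line
h=i; m=(h[...,1]<40)&(h[...,2]>215); n,l,s,ce=cv2.connectedComponentsWithStats(m.astype(np.uint8)); k=1+np.argmax(s[1:,4]); print('white',s[k])
cc=cv2.minAreaRect(np.array([ray(W,u,v,.107)[:2]*1000 for v,u in np.argwhere(l==k)],np.float32)); print('strip',np.round(cv2.boxPoints(cc),1).tolist(),cc[2])
cs,sn=np.cos(q[2]),np.sin(q[2]); P=[q[:2]*1000+np.array([cs*a-sn*b,sn*a+cs*b])*1000 for a,b in [(-.1,.058),(.1,.058)]];print('pred outer',np.round(P,1).tolist())
```

```text
0.115 [ 541.8 -221.5] [109.2 200.1] -13.64
0.12 [ 543.1 -219.6] [106.1 194.4] -13.64
0.125 [ 544.4 -217.7] [103.  188.7] -13.64
0.13 [ 545.7 -215.9] [ 99.8 183. ] -13.64
0.1326 [ 546.3 -214.9] [ 98.2 180.1] -13.64
bay yaw deg -13.922874421679005
white [ 152  102  288  113 2138]
strip [[459.79998779296875, -145.0], [654.2000122070312, -193.60000610351562], [655.5, -188.3000030517578], [461.1000061035156, -139.60000610351562]] 75.9352798461914
pred outer [[461.2, -138.8], [655.3, -187.0]]
```

Call:
apply_moves([
  [-0.0043,0.001,0,0,0,0.006,0.95],
  [-0.0043,0.001,0.003,0,0,0.006,0.95],
  [-0.0043,0.001,0.006,0,0,0.006,0.95],
  [-0.0043,0.001,0.009,0,0,0.006,0.95],
  [-0.0043,0.001,0.012,0,0,0.006,0.95],
  [-0.0043,0.001,0.012,0,0,0.006,0.95],
])

```text
time: 28.98
tool_pos: [0.547, -0.2177, 0.1165]
tcp_rot: [2.781, 1.46, 0.004]
wrist_force: [-1.1, -0.0, -2.9]
width: 0.149
```

```bash
python3 -c "
from pan import *
go(.5462,-.2155,.108,55.5)"
```

```text
t 28.98 pos [ 0.547  -0.2177  0.1165] delta [ 0.0014 -0.0019  0.0085] [ 0.0018 -0.0018 -0.0017] w 0.149 F [-1.1 -0.  -2.9]
```

Call:
apply_moves([
  [0,0,0.002,0,0,0,0.95],
  [0,0,0.004,0,0,0,0.95],
  [0,0,0.004,0,0,0,0.95],
  [0,0,0.004,0,0,0,0.95],
])

```text
time: 29.32
tool_pos: [0.5476, -0.2179, 0.1134]
tcp_rot: [2.78, 1.46, 0.005]
wrist_force: [0.4, -0.6, -3.3]
width: 0.148
```

Call:
apply_moves([
  [0,0,0.002,0,0,0,0.95],
  [0,0,0.003,0,0,0,0.95],
  [0,0,0.003,0,0,0,0.95],
])

```text
time: 29.57
tool_pos: [0.5476, -0.2179, 0.1103]
tcp_rot: [2.78, 1.46, 0.005]
wrist_force: [-0.2, -0.3, -2.7]
width: 0.15
```

Call:
apply_moves([
  [0,0,0.002,0,0,0,0.95],
  [0,0,0.002,0,0,0,0.95],
  [0,0,0.002,0,0,0,0.95],
])

```text
time: 29.82
tool_pos: [0.5478, -0.218, 0.1086]
tcp_rot: [2.779, 1.46, 0.006]
wrist_force: [0.3, -0.9, -3.2]
width: 0.15
```

Call:
apply_moves([
  [0,0,0.001,0,0,0,0.95],
  [0,0,0.001,0,0,0,0.95],
  [0,0,0.001,0,0,0,0.95],
])

```text
time: 30.07
tool_pos: [0.5478, -0.2181, 0.1082]
tcp_rot: [2.779, 1.459, 0.006]
wrist_force: [-1.5, 0.2, 2.3]
width: 0.144
```

The panel is in the recess on the seal: contact came at TCP z = .108, which puts the underside at about .101. I'll ease off and turn the fastener clockwise about the wing's centre.

Call:
apply_moves([
  [0,0,-0.0008,0,0,0,0.95],
  [0.0001,0.0005,-0.0008,0,0,0.12,0.95],
  [0.0001,0.001,-0.0008,0,0,0.24,0.95],
  [0.0001,0.0015,-0.0008,0,0,0.36,0.95],
  [0.0,0.002,-0.0008,0,0,0.48,0.95],
])

```text
time: 30.48
tool_pos: [0.549, -0.2189, 0.1082]
tcp_rot: [3.05, 0.749, 0.005]
wrist_force: [-1.6, 0.2, -0.3]
width: 0.15
```

```bash
python3 -c "
from pan import *
go(.5462,-.2155,.108,-14)
s=status.read_state();print(s['torque'])"
```

```text
t 30.48 pos [ 0.549  -0.2189  0.1082] delta [-0.0009 -0.0043  0.0001] [ 4.000e-04 -3.200e-03  7.259e-01] w 0.15 F [-1.6  0.2 -0.3]
[0.0051697  0.16089456 0.07275168]
```

Call:
apply_moves([
  [0.0001,0.0005,0,0,0,0.12,0.95],
  [0.0001,0.001,0,0,0,0.24,0.95],
  [0.0001,0.0015,0,0,0,0.36,0.95],
  [0.0,0.002,0,0,0,0.48,0.95],
  [-0.0001,0.0022,0,0,0,0.54,0.95],
  [-0.0001,0.0022,0,0,0,0.54,0.95],
])

```text
time: 30.98
tool_pos: [0.5495, -0.2212, 0.1082]
tcp_rot: [3.14, -0.085, 0.004]
wrist_force: [-3.2, -1.3, -0.2]
width: 0.144
```

```bash
python3 -c "
from pan import *
go(.5462,-.2155,.108,-14)
C,i=snap('wrist','w16');np.savez('w16.npz',R=C[3],t=C[4])
panel(C,i,.113)
s=status.read_state();print(s['torque'])"
```

```text
t 30.98 pos [ 0.5495 -0.2212  0.1082] delta [-0.0036 -0.0055  0.0002] [ 1.000e-04 -2.500e-03  1.902e-01] w 0.144 F [-3.2 -1.3 -0.2]
panel blob [  231    70   208   211 24859]
rect mm [ 574.2 -228.7] [ 98.2 124.2] 75.26296997070312
marks n 56 [ 0.5948 -0.2345] yaw 163.62
yellow [311 230  12  87 885] [ 0.5479 -0.2216] yaw 176.94 len 0.047
[-0.22960458  0.49669121 -0.09980611]
```

Call:
apply_moves([
  [0.0001,0.0005,0,0,0,0.1,0.95],
  [0.0001,0.0009,0,0,0,0.206,0.95],
  [0.0001,0.0009,0,0,0,0.206,0.95],
  [0.0001,0.0009,0,0,0,0.206,0.95],
  [0.0001,0.0009,0,0,0,0.206,0.95],
])

```text
time: 31.45
tool_pos: [0.5494, -0.2221, 0.1082]
tcp_rot: [3.116, -0.398, 0.003]
wrist_force: [-5.3, -1.6, 1.4]
width: 0.147
```

```bash
python3 -c "
from pan import *
go(.5462,-.2155,.108,-14)
C,i=snap('wrist','w17');np.savez('w17.npz',R=C[3],t=C[4])
panel(C,i,.113)
h=cv2.cvtColor(i,cv2.COLOR_RGB2HSV);m=(h[...,0]>5)&(h[...,0]<18)&(h[...,1]>130)&(h[...,2]>120)
n,l,s,ce=cv2.connectedComponentsWithStats(m.astype(np.uint8))
for k in range(1,n):
  if s[k,4]>15:
    X=np.array([ray(C,u,v,.113)[:2] for v,u in np.argwhere(l==k)]);a=X.mean(0);d=np.linalg.svd(X-a)[2][0];print(s[k],a.round(4),np.degrees(np.arctan2(d[1],d[0])).round(2))
"
```

```text
t 31.45 pos [ 0.5494 -0.2221  0.1082] delta [-0.0047 -0.0055  0.0002] [-0.0003 -0.0021 -0.0099] w 0.147 F [-5.3 -1.6  1.4]
panel blob [  227    84   183   197 24929]
rect mm [ 578.  -229.9] [ 97.7 116. ] 75.08738708496094
marks n 14 [ 0.5894 -0.2343] yaw 168.1
yellow [311 230  12  87 887] [ 0.5481 -0.222 ] yaw 165.42 len 0.047
[314 137   8  52 404] [ 0.5946 -0.2347] 165.02
[313 318   7  13  72] [ 0.4903 -0.2064] 164.55
```

The slot is at 165.4° against marks at 164.8–165.1°, so it is aligned with the panel still on the seal. I'll relieve the sideways load and press down.

Call:
apply_moves([
  [-0.002,0,0,0,0,0,0.95],
  [-0.002,0,0.001,0,0,0,0.95],
  [-0.002,0,0.002,0,0,0,0.95],
  [-0.002,0,0.003,0,0,0,0.95],
  [-0.002,0,0.004,0,0,0,0.95],
  [-0.002,0,0.004,0,0,0,0.95],
])

```text
time: 32.0
tool_pos: [0.549, -0.2215, 0.105]
tcp_rot: [-3.115, 0.404, -0.008]
wrist_force: [-1.9, 2.1, 5.7]
width: 0.148
```

Call:
apply_moves([
  [0,0,0.002,0,0,0,0.95],
  [0,0,0.004,0,0,0,0.95],
  [0,0,0.004,0,0,0,0.95],
  [0,0,0.004,0,0,0,0.95],
])

```text
time: 32.33
tool_pos: [0.549, -0.2215, 0.1021]
tcp_rot: [-3.115, 0.405, -0.008]
wrist_force: [-4.5, 1.7, 10.7]
width: 0.154
```

Call:
apply_moves([
  [0,0,0.003,0,0,0,0.95],
  [0,0,0.005,0,0,0,0.95],
  [0,0,0.005,0,0,0,0.95],
  [0,0,0.005,0,0,0,0.95],
  [0,0,0.005,0,0,0,0.95],
  [0,0,0.005,0,0,0,0.95],
])

```text
time: 32.83
tool_pos: [0.5492, -0.2216, 0.1019]
tcp_rot: [3.115, -0.404, 0.009]
wrist_force: [-14.1, 6.1, 33.8]
width: 0.148
```

```bash
python3 -c "
from pan import *
go(.5462,-.2155,.102,-14)
C,i=snap('wrist','w18')
panel(C,i,.107)
h=cv2.cvtColor(i,cv2.COLOR_RGB2HSV);m=(h[...,0]>5)&(h[...,0]<18)&(h[...,1]>130)&(h[...,2]>120)
n,l,s,ce=cv2.connectedComponentsWithStats(m.astype(np.uint8));A=[]
for k in range(1,n):
  if s[k,4]>15:
    X=np.array([ray(C,u,v,.107)[:2] for v,u in np.argwhere(l==k)]);a=X.mean(0);A.append(a);d=np.linalg.svd(X-a)[2][0];print(s[k],a.round(4),np.degrees(np.arctan2(d[1],d[0])).round(2))
d=A[0]-A[-1];print(np.degrees(np.arctan2(d[1],d[0])))
"
```

```text
t 32.83 pos [ 0.5492 -0.2216  0.1019] delta [-0.0045 -0.0051 -0.0001] [-0.0006 -0.0057 -0.0138] w 0.148 F [-14.1   6.1  33.8]
panel blob [  226    84   185   197 25007]
rect mm [ 577.8 -229.6] [ 97.5 116. ] 74.55662536621094
marks n 27 [ 0.5987 -0.2366] yaw 160.89
yellow [311 230  11  88 875] [ 0.5475 -0.2213] yaw 165.39 len 0.0473
[313 137   9  52 388] [ 0.5944 -0.2342] 164.56
[313 319   7  12  71] [ 0.4904 -0.2057] 165.45
-15.338277217076426
```

Call:
apply_moves([
  [0,0,-0.001,0,0,0,0.95],
  [0,0,-0.002,0,0,0,0.95],
  [0,0,-0.002,0,0,0,0.95],
  [0,0,-0.002,0,0,0,0.95],
  [0,0,-0.002,0,0,0,0.95],
])

```text
time: 33.3
tool_pos: [0.5492, -0.2215, 0.1019]
tcp_rot: [3.115, -0.404, 0.009]
wrist_force: [-11.7, 5.1, 24.2]
width: 0.148
```

```bash
python3 -c "
from h import *
print(job.finish_job()); s=status.read_state(); print(s['time'],s['tool_pos'],s['wrist_force'],s['width'])"
```

```text
the job is handed in; nothing more can be done
None
the job is handed in; nothing more can be done
```

The job is handed in at about 33 s. The panel is pressed home over both ink bottles and the robot is still holding it. No verdict was reported, so this rests on my own last checks.

**What happened**
- My first grasp knocked bottle_a over, and a second grasp on it lying down missed too. The closed fingertips sit about 25 mm above the reported TCP, so I was gripping too high.
- I regrasped the bottle lower, stood it upright again, and put both bottles in their cells. Blue is in the cell nearer the base and red in the other.
- I carried the panel by its wing onto the seal, turned the fastener about 70° clockwise, and only then pressed down.

**Last checks**

| Check | Result |
|---|---|
| Panel height | Went down 6.2 mm from the seal to a rigid stop, as expected for flush |
| Push on the tool | 24 N down, with about 13 N sideways left over |
| Slot against marks | About 0.7° apart (limit about 6.9°) |
| Bottles | Upright, about 2 mm (blue) and under 1 mm (red) from their cell centres, measured before the panel went on |

**What disagreed or went unchecked**
- The wing's centre measured 3–4 mm from the bay's centre, slightly more than the rim's 3 mm play. The panel is probably touching the rim on one side, but that is inside the 7 mm limit.
- The panel's angle came out between 14.6° and 15.4° clockwise depending on the method, against 14.0° for the bay. That is also within limits.
- I did not re-measure the tape, glue bottle or squeegee. No move went near them.

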